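Unload the grinding jar into the catch tray

TASK

Pull the jar carriage along its rail, out from under the wire guard, until its pointer lines up with the index tab of the catch tray, keeping the jar upright on the way. Then tip the jar with its crank so that all four grinding balls roll out into the tray, and swing the jar back fully upright, leaving the carriage at the mark and the balls in the tray. Do not disturb the bottles and the beaker that stand around.

Things in the scene. Friction and masses are not known exactly. Their poses are not given: they have to be found in the camera images.
- stand: Fixed unloading stand; origin on the bench. Axes: x points away from the robot (within 0.2 rad), y runs along the rail (y grows to the robot's left), z up. The rail runs from y = 0.42 to -0.24 m, 90 mm wide, centred on x = -35 mm. The carriage parks under a guard at the +y end, its jar at y = 0.30 m.
- guard_edge (a point): Middle of the lower edge of the guard's open -y side, 208 mm above the bench. The guard is a flat roof of steel wires (38 mm mesh) in a grey frame 12 mm thick; it reaches 121 mm to either side (stand x) and 280 mm back (+y) to the grey end wall that alone carries it. The parked handle's grip is 30 mm behind this edge, so reach in under it with the tool leaning about 40 degrees towards -y.
- carriage (a joint): Slide of the carriage towards the stand's -y: 0 parked (start), grows as it is pulled out, end of travel 0.42 m; the mark is at 0.29 to 0.37. Stiff (4 N plus 8 N per m/s), stays where left. The carriage is a dark steel plate 85 x 160 mm, top at z = 45 mm, with two aluminium cheeks (outer faces 54 mm either side of the jar's centre, up to z = 124 mm) that carry the jar.
- handle_grip (a point): Grip point on the white pull handle at the carriage's leading (-y) end: a straight post 20 mm wide along the stand's x, 16 mm thick, 75 mm long, leaning 40 degrees from vertical towards the stand's -y. The point is on its centre line, 50 mm from the foot, 25 mm below the free end, 80 mm above the bench. Both sides (stand +x and -x) are free.
- pointer (a point): Tip of the steel pointer on the carriage: a tab 6 mm wide on the plate's edge towards the tray, 72 mm ahead (-y) of the jar's axis, 45 mm above the bench. It moves with the carriage.
- index (a point): Tip of the index tab on the near rim of the catch tray, 6 mm wide, 45 mm above the bench. Its axes are parallel to the stand's. The carriage is at the mark when the pointer has the same y along the rail as this point.
- jar (a joint): Tilt of the steel jar about its horizontal hinge along the stand's y: 0 upright (a stop, start), grows as the mouth turns away from the robot over the tray, stop at 2.1 rad. Friction about 0.12 N m holds it where it is left. The balls run out once it is past level, 1.6 rad; 2.0 or more empties it.
- jar_hinge (a point): Centre of the jar on its hinge axis, 107 mm above the bench; moves with the carriage. The open jar is 76 mm across, 104 mm high, wall 4 mm, with this point at half height.
- crank_grip (a point): Middle of the crank's white grip bar: 16 mm thick, 48 mm long, horizontal, parallel to the hinge, 95 mm from its axis; the point is 88 mm behind (+y of) the jar's centre. Jar upright: the crank points to the robot, 30 degrees above level (bar 154 mm up). Tipping swings it over the top (202 mm) to 30 degrees above level on the far side. The bar does not spin: it turns between the fingers.
- tray: Fixed steel catch tray, square, 180 x 180 mm, 35 mm high, wall and floor 5 mm; origin at the centre of its underside, axes parallel to the stand's. Its near edge lies under the jar once the carriage is at the mark.
- ball0_center (a point): Centre of one of the four white ceramic grinding balls, 24 mm in diameter, 40 g, at first in the jar.
- ball1_center (a point): Centre of one of the four white ceramic grinding balls, 24 mm in diameter, 40 g, at first in the jar.
- ball2_center (a point): Centre of one of the four white ceramic grinding balls, 24 mm in diameter, 40 g, at first in the jar.
- ball3_center (a point): Centre of one of the four white ceramic grinding balls, 24 mm in diameter, 40 g, at first in the jar.
- reagent_bottle: Bystander: clear bottle with an orange cap, 70 mm across, 150 mm high; origin at the centre of its underside.
- wash_bottle: Bystander: white screw-cap jar, 64 mm across, 130 mm high; origin at the centre of its underside.
- beaker: Bystander: glass beaker, 72 mm across, 90 mm high; origin at the centre of its underside.

How it is judged:
By the outcome, as a careful person would: the job done as asked, in the order asked, and still so for the second after the job is handed in, with the robot touching nothing.
It also fails if it takes over 70 s, if anything falls off the work surface, if the arm or the gripper's body presses on something with over 40 N, if the wrist force passes 120 N, or if a joint passes its speed limit or range.

ROBOT

A 6-joint arm with a two-finger parallel gripper is mounted at the origin on the work surface. World frame = base frame: x ahead of the robot, y to its left, z up, the work surface at z = 0. Lengths are in m, angles in rad, forces in N, time in s.
With the tool pointing down it reaches from about 0.4 to 0.925 m from the base axis. Payload 12.5 kg.
Tool frame: the origin (TCP) lies between the finger pads; the fingertips stand r.finger_overhang ahead of it and the grasp point (between the pads) lies 11 mm behind it (r.finger_overhang is the distance from the TCP to the fingertips, in m); z points along the fingers, y is the direction in which the jaws open and shut (so a half turn about z gives the same grasp; the last joint's range is limited). The gripper opens to 95 mm and grips with 3 to 60 N. Pads are 20 mm wide; open, the fingers measure 119 mm over their backs; the gripper's body (75 mm by 180 mm) begins 59 mm behind the grasp point.
Start: joints at [1.132, 0.491, 1.559, -0, 1.092, -0.106], TCP at [0.204, 0.591, 0.223] pointing down, gripper open.
Joint ranges: [-3.1, 3.1], [-0.84, 2.19], [0.05, 2.79], [-1.13, 4.28], [0.06, 2.93], [-2.69, 2.69]. Speed limits (rad/s): [2.22, 2.22, 2.79, 3.14, 3.14, 3.14].

INTERFACE

Orientations are given as a rotation vector (axis times angle).
In Python, from cell import r gives the robot as it stands. The module is installed in compiled form; this text tells all that it offers.
- The arm moves only by the tool jog_arm, never from a script. Its argument "targets" is a list of rows, each an object of numbers: "grip": the finger opening in mm, from 0 to 95.1; "dx", "dy", "dz": the shift along the tool's x, y, z in units of 30 mm (1.0 is 30 mm); "twist": the turn about the tool's z in rad. In form: [{"grip": .., "dx": .., "dy": .., "dz": .., "twist": ..}, ...]. A call has 1 to 12 rows; each row shifts and turns the commanded pose from where the row before left it, along the tool's axes as they then stand; what a row does not reach is not made up. A row lasts 1/10 s, in which the tool goes at most 50 mm and 8.59 degrees, less where a joint would pass 70% of its speed; a pose out of reach is approached as far as the arm can. A call is refused whole if a number of a shift passes 1 or a number of a turn 0.15, either way. A call with a gripper value outside its range is refused whole. The fingers move at their own pace and stop on an object; "squeeze" is the grip in N (left out, the last holds). Time passes only in rows, so rows that do not move let the fingers close. It gives the time, the measured TCP pose, the force and the opening at its end, in the units of the state.
- r.get_obs(): the state, without advancing time (a new reading comes with each control period).
- r.snapshot(name): name is "scene" or "side" or "wrist"; returns a dict with "color" (480x640x3 uint8, blue, green, red), "range_z" (480x640 float32, m along the optical axis (not along the pixel's ray), 0 where there is no reading), "fx", "fy", "cx", "cy" (pixels), "R" (3x3) and "t" (3): a world point X has camera coordinates R X + t. Camera axes: x right, y down, z forward; pixel columns grow to the right and rows downward; lengths in m; the calibration is good to about 2 mm. The wrist camera is an equidistant fisheye: a pixel r from the principal point sees the ray r / f radians off the axis. A picture is of the moment at which its call begins.
- r.hand_in(): hands the job in, once; it reports no verdict.
The state is a dict: "time_s": time; "joints": joint angles; "joint_vel": joint speeds; "joint_torque": joint torques, N m; "tcp_pos": TCP position; "eef_rot": TCP orientation; "wrist_force": force on the tool from outside, world axes, zero at the start; "moment": the same for the moment, N m; "width": finger opening in m.
Only numpy, scipy, OpenCV 4.12 (cv2) and the standard library are available. Lean on these libraries where they do the work, as an engineer would, in place of code of your own. Each camera call takes 0.05 s, during which the arm holds its last target.

## Working session

There is one attempt and no reset: what is moved stays moved. The work goes in short steps, Python scripts to look and compute and a tool call to move; the robot and the scene stay as the last step left them, time stands still between calls to the robot, and variables do not carry over. Pictures are saved under pics/ and viewed, and the job is handed in when it is done.

Besides the shell and the picture viewer there is one more tool, called after "Emit:" as name(argument=value, ...) on one line, values as JSON. jog_arm: Moves the arm, as the interface text tells. Its arguments: {"type":"object","properties":{"targets":{"type":"array"},"squeeze":{"type":"number"}},"required":["targets"]}

```bash
mkdir -p pics; ls; python3 - <<'E'
from cell import r
import cv2,numpy as np,pickle
print(r.get_obs(), r.finger_overhang)
for n in ["scene","side","wrist"]:
    s=r.snapshot(n); cv2.imwrite(f"pics/{n}0.png",s["color"]); pickle.dump(s,open(f"{n}0.pkl","wb"))
    print(n,s["fx"],s["fy"],s["cx"],s["cy"],s["R"],s["t"])
E
```

```text
pics
{'time_s': 0.0, 'joints': array([ 1.13236497e+00,  4.91562437e-01,  1.55951072e+00,  1.79404546e-05,
        1.09168676e+00, -1.05625422e-01]), 'joint_vel': array([ 2.19730478e-03, -1.00923974e-03,  5.94397585e-05,  1.33465371e-04,
       -1.82175366e-03,  9.77663896e-04]), 'joint_torque': array([ 3.73258503e-03, -6.12649369e+01, -2.58191407e+01,  6.93482766e-02,
        4.81084292e-02, -7.07987806e-05]), 'tcp_pos': array([0.20406324, 0.5904717 , 0.22203886]), 'eef_rot': array([-5.20319351e-01, -3.09787061e+00,  1.75920545e-03]), 'wrist_force': array([-0.06128511,  0.36810044,  0.20099877]), 'moment': array([ 0.01239565, -0.01242715, -0.00311763]), 'width': 0.09497662302662897} 0.008
scene 449.7681075141398 449.7681075141398 326.7026315314178 236.76687972337228 [[ 0.57538905  0.81775997 -0.01400281]
 [ 0.61237686 -0.44210076 -0.65539415]
 [-0.54214575  0.36853162 -0.75515722]] [-0.37681512 -0.2556842   1.67587376]
side 573.8214042031976 573.8214042031976 320.4102596029079 237.23953974860885 [[ 0.84014753 -0.54224006 -0.01130686]
 [-0.42927097 -0.65208232 -0.62491206]
 [ 0.33147935  0.52987203 -0.78061327]] [-0.50639923  0.36078129  1.2540499 ]
wrist 371.64829954431775 371.64829954431775 321.82607985737036 237.4288192011827 [[ 0.3273115   0.94491471 -0.00183534]
 [ 0.91742603 -0.31732331  0.24007374]
 [ 0.22626681 -0.08026269 -0.97075292]] [-0.62397686 -0.02783793  0.39066583]
```

View pics/scene0.png

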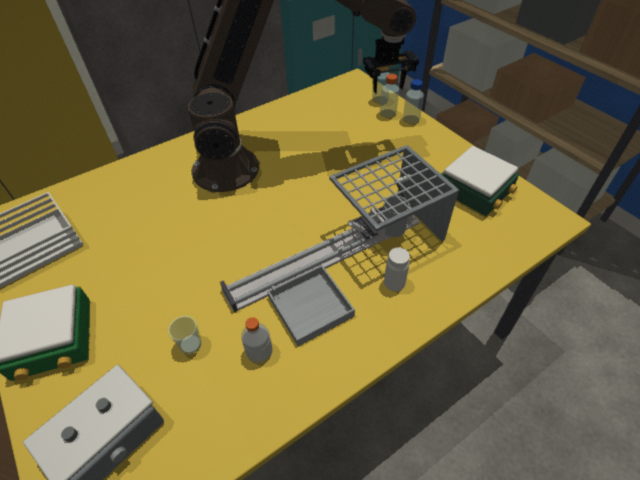

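View pics/side0.png

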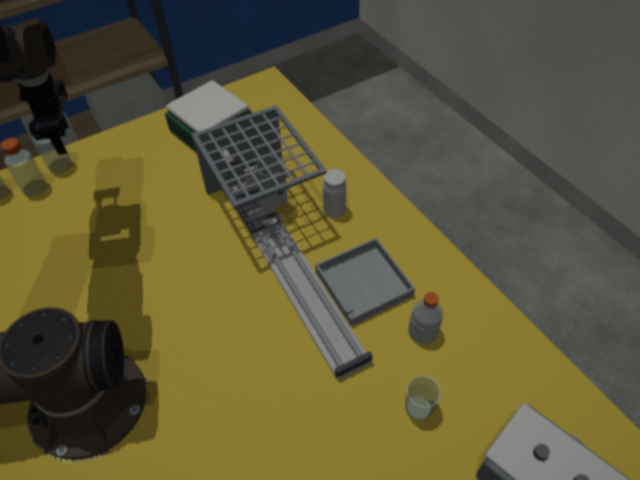

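View pics/wrist0.png

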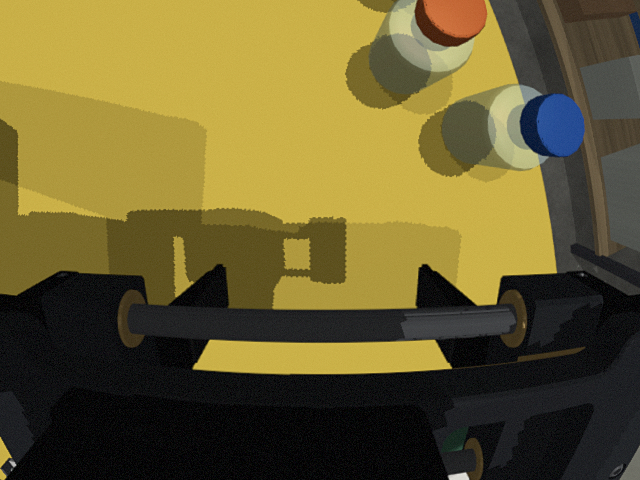

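The views show the guard, rail and tray: in side the guard is at (260,160), the rail's end at (352,363) and the tray at (365,280). The beaker is at (422,398), the reagent bottle at (427,318) and the wash bottle at (335,193). I'll zoom in.

```bash
python3 - <<'E'
import cv2
a=cv2.imread("pics/side0.png")[95:385,180:450]; cv2.imwrite("pics/side0z.png",cv2.resize(a,None,fx=2.05,fy=2.05,interpolation=cv2.INTER_CUBIC))
a=cv2.imread("pics/scene0.png")[140:350,210:470]; cv2.imwrite("pics/scene0z.png",cv2.resize(a,None,fx=2.8,fy=2.8,interpolation=cv2.INTER_CUBIC))
E
```

```text
(no output)
```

View pics/side0z.png

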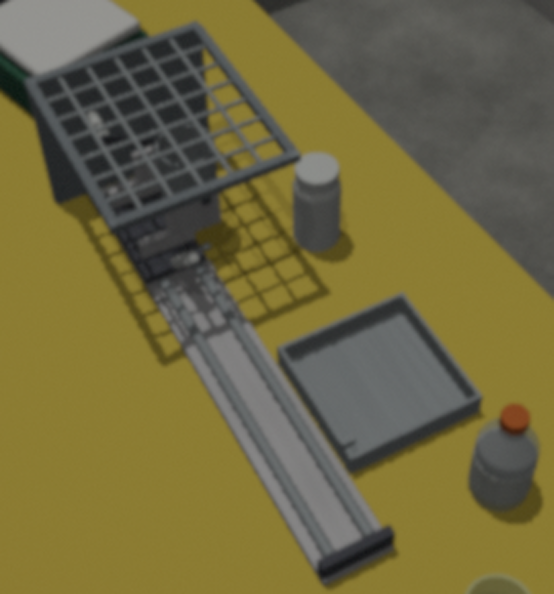

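View pics/scene0z.png

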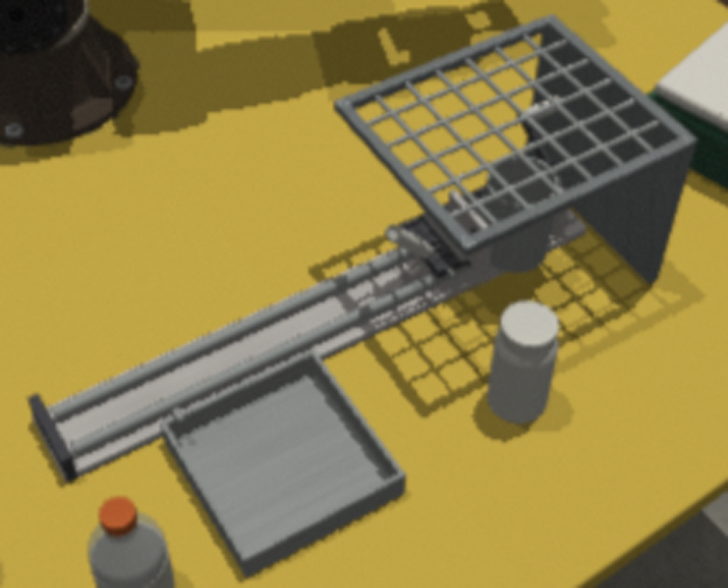

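```bash
cat > h.py <<'E'
import numpy as np,cv2,pickle
def ray(s,u,v,z):
    d=np.array([(u-s["cx"])/s["fx"],(v-s["cy"])/s["fy"],1.])
    c=-s["R"].T@s["t"]; w=s["R"].T@d
    return c+w*(z-c[2])/w[2]
def proj(s,X):
    p=s["R"]@np.asarray(X,float)+s["t"]; return s["cx"]+s["fx"]*p[0]/p[2], s["cy"]+s["fy"]*p[1]/p[2]
def tri(s1,p1,s2,p2):
    A=[];b=[]
    for s,(u,v) in((s1,p1),(s2,p2)):
        a=(u-s["cx"])/s["fx"];c=(v-s["cy"])/s["fy"]
        for k,q in((0,a),(1,c)):
            A.append(s["R"][k]-q*s["R"][2]); b.append(q*s["t"][2]-s["t"][k])
    x,res,_,_=np.linalg.lstsq(np.array(A),np.array(b),rcond=None); return x,res
E
python3 - <<'E'
from h import *
np.set_printoptions(precision=4,suppress=True)
sd=pickle.load(open("side0.pkl","rb"));sc=pickle.load(open("scene0.pkl","rb"))
S=lambda x,y:(180+x/2.05,95+y/2.05)
C=lambda x,y:(210+x/2.8,140+y/2.8)
print("roof z=.22")
for p in[(28,82),(197,23),(300,155),(115,224)]: print("side",ray(sd,*S(*p),.22))
for p in[(338,102),(552,16),(694,142),(466,250)]: print("scene",ray(sc,*C(*p),.22))
print("tray rim z=.035")
for p in[(279,350),(403,296),(481,400),(350,468)]: print("side",ray(sd,*S(*p),.035))
for p in[(318,358),(404,478),(246,572),(162,425)]: print("scene",ray(sc,*C(*p),.035))
print("index");print(ray(sd,*S(348,446),.045),ray(sc,*C(178,412),.045), tri(sd,S(348,446),sc,C(178,412)))
print("rail end near corner floor/top");print(ray(sd,*S(322,578),0),ray(sd,*S(395,545),0))
print(ray(sc,*C(70,480),0))
E
```

```text
roof z=.22
side [0.491  0.4202 0.22  ]
side [0.7248 0.4032 0.22  ]
side [0.7036 0.1253 0.22  ]
side [0.4711 0.1484 0.22  ]
scene [0.4723 0.1465 0.22  ]
scene [0.4955 0.4213 0.22  ]
scene [0.7309 0.3999 0.22  ]
scene [0.7101 0.1231 0.22  ]
tray rim z=.035
side [0.6003 0.0154 0.035 ]
side [0.7763 0.0002 0.035 ]
side [ 0.7601 -0.1764  0.035 ]
side [ 0.5789 -0.1673  0.035 ]
scene [0.6161 0.0166 0.035 ]
scene [0.7846 0.0012 0.035 ]
scene [ 0.7796 -0.1782  0.035 ]
scene [ 0.5935 -0.1592  0.035 ]
index
[ 0.5898 -0.1471  0.045 ] [ 0.5958 -0.1407  0.045 ] (array([ 0.5922, -0.1412,  0.0379]), array([0.]))
rail end near corner floor/top
[ 0.4875 -0.2473  0.    ] [ 0.5774 -0.259   0.    ]
[ 0.5741 -0.2596  0.    ]
```

```bash
python3 - <<'E'
import cv2
a=cv2.imread("pics/side0.png")[190:270,220:320]; cv2.imwrite("pics/side0y.png",cv2.convertScaleAbs(cv2.resize(a,None,fx=7,fy=7,interpolation=cv2.INTER_CUBIC),alpha=1.5))
a=cv2.imread("pics/scene0.png")[180:260,330:430]; cv2.imwrite("pics/scene0y.png",cv2.convertScaleAbs(cv2.resize(a,None,fx=7,fy=7,interpolation=cv2.INTER_CUBIC),alpha=1.5))
E
```

```text
(no output)
```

View pics/side0y.png

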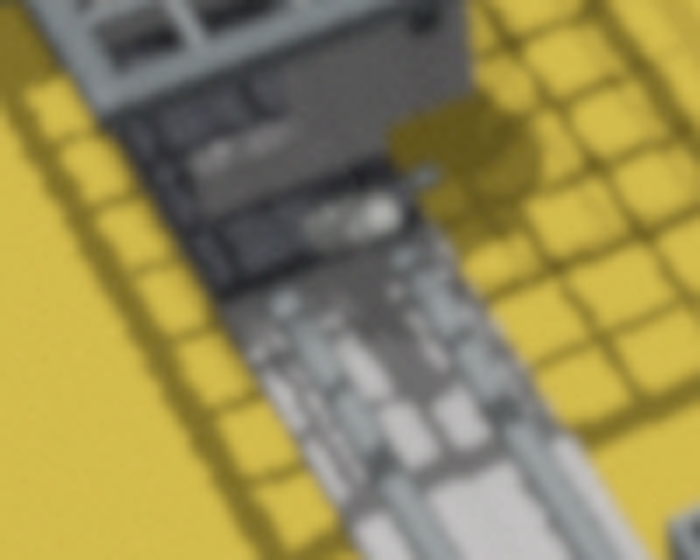

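View pics/scene0y.png

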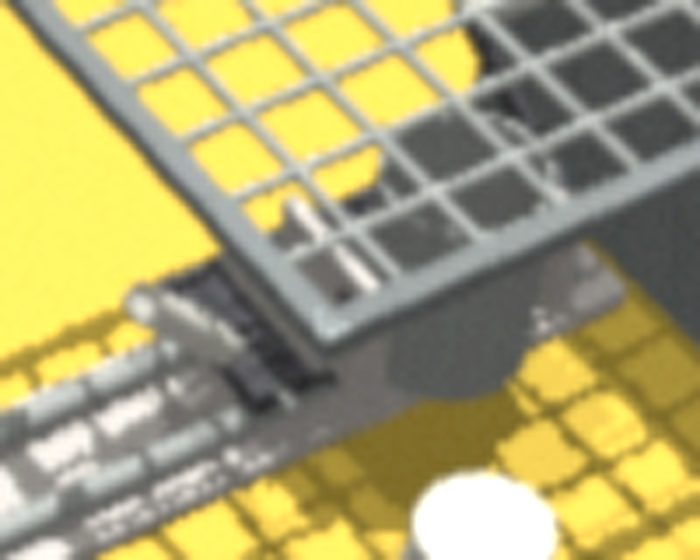

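```bash
python3 - <<'E'
from h import *
np.set_printoptions(precision=4,suppress=True)
sd=pickle.load(open("side0.pkl","rb"));sc=pickle.load(open("scene0.pkl","rb"))
S=lambda x,y:(220+x/7,190+y/7)
C=lambda x,y:(330+x/7,180+y/7)
for n,a,b in[("hend",(385,212),(140,303)),("foot",(315,235),(240,355)),("pointer",(432,172),(290,397))]:
    print(n,tri(sd,S(*a),sc,C(*b)),ray(sd,*S(*a),.045),ray(sc,*C(*b),.045))
print(ray(sd,*S(385,212),.099),ray(sc,*C(140,303),.099))
th=-.0775;ex=np.array([np.cos(th),np.sin(th),0]);ey=np.array([-np.sin(th),np.cos(th),0])
# predicted handle pts assuming grip = edge+30mm ey
e=np.array([.5893,.1358,0])
for dx in(-.035,0):
  g=e+.03*ey+dx*ex+[0,0,.08]; a=-ey*np.sin(.698)+np.array([0,0,np.cos(.698)])
  for k in(-.05,0,.025): 
    p=g+k*a; u=proj(sd,p);v=proj(sc,p); print(dx,k,p,((u[0]-220)*7,(u[1]-190)*7),((v[0]-330)*7,(v[1]-180)*7))
E
```

```text
hend (array([0.5656, 0.1504, 0.0993]), array([0.])) [0.5854 0.1934 0.045 ] [0.5268 0.1811 0.045 ]
foot (array([0.5642, 0.2112, 0.0258]), array([0.])) [0.5578 0.1981 0.045 ] [0.5779 0.1981 0.045 ]
pointer (array([0.6103, 0.2006, 0.0452]), array([0.])) [0.6104 0.2009 0.045 ] [0.6102 0.2006 0.045 ]
[0.5657 0.1514 0.099 ] [0.5657 0.15   0.099 ]
-0.035 -0.05 [0.5592 0.2005 0.0417] (np.float64(315.97194674108397), np.float64(234.99340739046337)) (np.float64(217.85748810596112), np.float64(332.44296137699996))
-0.035 0 [0.5567 0.1684 0.08  ] (np.float64(344.07913619885005), np.float64(226.45442364494886)) (np.float64(160.29305124055634), np.float64(302.0563675326953))
-0.035 0.025 [0.5555 0.1524 0.0992] (np.float64(358.83032264292706), np.float64(221.9730029229555)) (np.float64(130.25685469242154), np.float64(286.2011319943034))
0 -0.05 [0.5941 0.1977 0.0417] (np.float64(399.7290048387055), np.float64(200.78858808839882)) (np.float64(261.6053436371553), np.float64(382.44105420156995))
0 0 [0.5916 0.1657 0.08  ] (np.float64(430.35105743810766), np.float64(191.20239835479785)) (np.float64(204.4661474642876), np.float64(353.06051914823274))
0 0.025 [0.5904 0.1497 0.0992] (np.float64(446.41678771917935), np.float64(186.17304448691863)) (np.float64(174.63328001639468), np.float64(337.72068823527036))
```

```bash
python3 - <<'E'
from h import *
np.set_printoptions(precision=3,suppress=True)
for n in("scene","side"):
    s=pickle.load(open(n+"0.pkl","rb"))
    z=s["range_z"];v,u=np.mgrid[:480,:640]
    P=np.stack([(u-s["cx"])/s["fx"]*z,(v-s["cy"])/s["fy"]*z,z],-1)[z>0]
    X=(P-s["t"])@s["R"]
    for y0 in np.arange(.3,1.4,.1):
        m=(X[:,1]>y0)&(X[:,1]<y0+.1)&(X[:,0]>-.3)&(X[:,0]<.8)
        for x0 in(-.3,-.1,.1,.3,.5): 
            k=m&(X[:,0]>x0)&(X[:,0]<x0+.2)
            if k.sum()>5: print(n,"y%.1f x%.1f n%d zmax %.2f"%(y0,x0,k.sum(),np.percentile(X[k,2],99)))
E
```

```text
scene y0.3 x-0.3 n607 zmax 0.00
scene y0.3 x-0.1 n753 zmax 0.01
scene y0.3 x0.1 n757 zmax 0.00
scene y0.3 x0.3 n801 zmax 0.22
scene y0.3 x0.5 n1819 zmax 0.22
scene y0.4 x-0.3 n581 zmax 0.00
scene y0.4 x-0.1 n706 zmax 0.00
scene y0.4 x0.1 n1387 zmax 0.55
scene y0.4 x0.3 n552 zmax 0.22
scene y0.4 x0.5 n1420 zmax 0.22
scene y0.5 x-0.3 n542 zmax 0.00
scene y0.5 x-0.1 n655 zmax 0.00
scene y0.5 x0.1 n2907 zmax 0.54
scene y0.5 x0.3 n149 zmax 0.00
scene y0.5 x0.5 n1317 zmax 0.10
scene y0.6 x-0.3 n513 zmax 0.00
scene y0.6 x-0.1 n841 zmax 0.16
scene y0.6 x0.1 n1274 zmax 0.49
scene y0.6 x0.3 n531 zmax 0.00
scene y0.6 x0.5 n987 zmax 0.10
scene y0.7 x-0.3 n481 zmax 0.00
scene y0.7 x-0.1 n575 zmax 0.17
scene y0.7 x0.1 n1406 zmax 0.17
scene y0.7 x0.3 n654 zmax 0.00
scene y0.7 x0.5 n478 zmax 0.10
scene y0.8 x-0.3 n154 zmax 0.00
scene y0.8 x-0.1 n55 zmax 0.00
scene y0.8 x0.1 n208 zmax 0.00
scene y0.8 x0.3 n260 zmax 0.01
scene y0.8 x0.5 n68 zmax 0.00
scene y1.3 x-0.3 n214 zmax 0.18
scene y1.3 x-0.1 n264 zmax 0.18
scene y1.3 x0.1 n282 zmax 0.18
scene y1.3 x0.3 n339 zmax 0.18
scene y1.3 x0.5 n424 zmax 0
[... 197 characters left out ...]
y0.4 x0.1 n3487 zmax 0.61
side y0.4 x0.3 n2106 zmax 0.22
side y0.4 x0.5 n2317 zmax 0.22
side y0.5 x-0.1 n1653 zmax 0.01
side y0.5 x0.1 n5201 zmax 0.56
side y0.5 x0.3 n1659 zmax 0.01
side y0.5 x0.5 n703 zmax 0.11
side y0.6 x-0.1 n1954 zmax 0.16
side y0.6 x0.1 n2192 zmax 0.34
side y0.6 x0.3 n1528 zmax 0.01
side y0.6 x0.5 n1818 zmax 0.11
side y0.7 x-0.1 n926 zmax 0.17
side y0.7 x0.1 n2007 zmax 0.12
side y0.7 x0.3 n1390 zmax 0.01
side y0.7 x0.5 n729 zmax 0.11
side y0.8 x-0.1 n97 zmax 0.01
side y0.8 x0.1 n379 zmax 0.01
side y0.8 x0.3 n618 zmax 0.01
side y0.8 x0.5 n99 zmax 0.01
side y1.3 x-0.1 n42 zmax -0.20
side y1.3 x0.1 n165 zmax 0.18
side y1.3 x0.3 n275 zmax 0.18
side y1.3 x0.5 n166 zmax -0.20
```

Emit:
jog_arm(targets=[{"dz": -1,"dx": 0.5},{"dz": -1,"dx": 0.5},{"dz": -1,"dx": 0.5},{"dz": -1,"dx": 0.5},{"dz": -1,"dx": 0.5},{"dz": -1,"dx": 0.5},{"dz": -1,"dx": 0.5},{"dz": -1,"dx": 0.5},{"dy": 1},{"dy": 1},{"dy": 1},{"dy": 1}])

```text
$.targets[0]: bad value
```

Emit:
jog_arm(targets=[{"grip": 95,"dx": 0.5,"dy": 0,"dz": -1,"twist": 0},{"grip": 95,"dx": 0.5,"dy": 0,"dz": -1,"twist": 0},{"grip": 95,"dx": 0.5,"dy": 0,"dz": -1,"twist": 0},{"grip": 95,"dx": 0.5,"dy": 0,"dz": -1,"twist": 0},{"grip": 95,"dx": 0.5,"dy": 0,"dz": -1,"twist": 0},{"grip": 95,"dx": 0.5,"dy": 0,"dz": -1,"twist": 0},{"grip": 95,"dx": 0.5,"dy": 0,"dz": -1,"twist": 0},{"grip": 95,"dx": 0.5,"dy": 0,"dz": -1,"twist": 0},{"grip": 95,"dx": 0,"dy": 1,"dz": 0,"twist": 0},{"grip": 95,"dx": 0,"dy": 1,"dz": 0,"twist": 0},{"grip": 95,"dx": 0,"dy": 1,"dz": 0,"twist": 0},{"grip": 95,"dx": 0,"dy": 1,"dz": 0,"twist": 0}])

```text
time_s: 1.35
tcp_pos: [0.1302, 0.7442, 0.4624]
eef_rot: [-0.52, -3.098, 0.0]
wrist_force: [0.1, 1.0, 0.8]
width: 0.095
```

Emit:
jog_arm(targets=[{"grip": 95,"dx": 0.3,"dy": 1,"dz": 0,"twist": 0},{"grip": 95,"dx": 0.3,"dy": 1,"dz": 0,"twist": 0},{"grip": 95,"dx": 0.3,"dy": 1,"dz": 0,"twist": 0},{"grip": 95,"dx": 0.3,"dy": 1,"dz": 0,"twist": 0},{"grip": 95,"dx": 0.3,"dy": 1,"dz": 0,"twist": 0},{"grip": 95,"dx": 0.3,"dy": 1,"dz": 0,"twist": 0},{"grip": 95,"dx": 0.3,"dy": 1,"dz": 0,"twist": 0}])

```text
time_s: 2.05
tcp_pos: [0.1277, 0.8777, 0.4238]
eef_rot: [-0.52, -3.096, -0.096]
wrist_force: [0.7, -0.9, -0.0]
width: 0.0949
```

```bash
python3 -c "
from cell import r
print(r.get_obs()['joints'])"
```

```text
[1.35081824 0.99391843 0.04739754 0.00443516 2.03926492 0.11483126]
```

Emit:
jog_arm(targets=[{"grip": 95,"dx": 0,"dy": 0.1,"dz": 0,"twist": 0}])

```text
time_s: 2.15
tcp_pos: [0.1279, 0.8785, 0.4215]
eef_rot: [-0.519, -3.096, -0.094]
wrist_force: [0.1, 0.4, -0.4]
width: 0.0952
```

```bash
cat > o.py <<'E'
from cell import r
import numpy as np, cv2
from scipy.spatial.transform import Rotation as Ro
np.set_printoptions(precision=4,suppress=True)
o=r.get_obs(); R=Ro.from_rotvec(o["eef_rot"]).as_matrix()
print("t",o["time_s"],"q",o["joints"],"p",o["tcp_pos"],"F",o["wrist_force"],"w",o["width"]); print("axes x,y,z:",R.T.tolist())
E
python3 o.py
```

```text
t 2.15 q [1.3507 0.9963 0.0478 0.0046 2.038  0.1141] p [0.1279 0.8785 0.4215] F [ 0.0777  0.4387 -0.3758] w 0.09515022112592465
axes x,y,z: [[-0.9454228409758226, 0.32566947302939714, 0.010725954407846395], [0.3257221953416464, 0.9436437999956032, 0.058663704210324144], [0.008983497260128925, 0.05895568731354811, -0.9982201779719565]]
```

Emit:
jog_arm(targets=[{"grip": 95,"dx": 0.5,"dy": 1,"dz": 0,"twist": 0},{"grip": 95,"dx": 0.5,"dy": 1,"dz": 0,"twist": 0},{"grip": 95,"dx": 0.5,"dy": 1,"dz": 0,"twist": 0},{"grip": 95,"dx": 0.5,"dy": 1,"dz": 0,"twist": 0}])

```text
time_s: 2.55
tcp_pos: [0.099, 0.9211, 0.3832]
eef_rot: [-0.518, -3.088, -0.197]
wrist_force: [0.7, -0.1, 0.2]
width: 0.0949
```

```bash
python3 o.py
```

```text
t 2.55 q [1.3909 1.0417 0.0477 0.0062 1.9263 0.1549] p [0.099  0.9211 0.3832] F [ 0.6923 -0.1296  0.1775] w 0.09491049465542346
axes x,y,z: [[-0.945513558449875, 0.3246387908490004, 0.024774306520147497], [0.32515130051816943, 0.9376071475301407, 0.12316439693245898], [0.016755374027406948, 0.12450900520240385, -0.9920769955324585]]
```

Emit:
jog_arm(targets=[{"grip": 95,"dx": 0.4,"dy": 1,"dz": -0.5,"twist": 0},{"grip": 95,"dx": 0.4,"dy": 1,"dz": -0.5,"twist": 0},{"grip": 95,"dx": 0.4,"dy": 1,"dz": -0.5,"twist": 0},{"grip": 95,"dx": 0.4,"dy": 1,"dz": -0.5,"twist": 0},{"grip": 95,"dx": 0.4,"dy": 1,"dz": -0.5,"twist": 0},{"grip": 95,"dx": 0.4,"dy": 1,"dz": -0.5,"twist": 0}])

```text
time_s: 3.15
tcp_pos: [0.0741, 0.9374, 0.4225]
eef_rot: [-0.514, -3.062, -0.386]
wrist_force: [-0.2, 0.6, 0.4]
width: 0.0948
```

```bash
python3 o.py
```

```text
t 3.15 q [1.4191 1.0036 0.0483 0.0098 1.8422 0.1846] p [0.0741 0.9374 0.4225] F [-0.1854  0.5726  0.4127] w 0.09480468536279535
axes x,y,z: [[-0.9459899095101416, 0.31978340883230666, 0.05330724660478942], [0.32301092766228173, 0.9156560396289064, 0.23924455626379199], [0.027695337436945043, 0.2435417593077136, -0.9694949096088941]]
```

Emit:
jog_arm(targets=[{"grip": 95,"dx": 0.4,"dy": 1,"dz": -0.2,"twist": 0},{"grip": 95,"dx": 0.4,"dy": 1,"dz": -0.2,"twist": 0},{"grip": 95,"dx": 0.4,"dy": 1,"dz": -0.2,"twist": 0},{"grip": 95,"dx": 0.4,"dy": 1,"dz": -0.2,"twist": 0},{"grip": 95,"dx": 0.4,"dy": 1,"dz": -0.2,"twist": 0},{"grip": 95,"dx": 0.4,"dy": 1,"dz": -0.2,"twist": 0},{"grip": 95,"dx": 0.4,"dy": 1,"dz": -0.2,"twist": 0},{"grip": 95,"dx": 0.4,"dy": 1,"dz": -0.2,"twist": 0},{"grip": 95,"dx": 0.4,"dy": 1,"dz": -0.2,"twist": 0},{"grip": 95,"dx": 0.4,"dy": 1,"dz": -0.2,"twist": 0},{"grip": 95,"dx": 0.4,"dy": 1,"dz": -0.2,"twist": 0},{"grip": 95,"dx": 0.4,"dy": 1,"dz": -0.2,"twist": 0}])

```text
time_s: 4.35
tcp_pos: [0.0359, 0.9873, 0.4602]
eef_rot: [-0.496, -2.974, -0.733]
wrist_force: [0.3, -0.1, -0.5]
width: 0.0952
```

```bash
python3 o.py
```

```text
t 4.35 q [1.4651 0.9851 0.0484 0.0098 1.6297 0.2277] p [0.0359 0.9873 0.4602] F [ 0.2656 -0.1011 -0.468 ] w 0.09516076545775133
axes x,y,z: [[-0.9481943772215572, 0.2972544987269875, 0.11210346110620707], [0.31530090314469306, 0.8373241514868844, 0.44662468115063925], [0.038894260265036104, 0.45883333392784, -0.8876706642641173]]
```

Emit:
jog_arm(targets=[{"grip": 95,"dx": 0.4,"dy": 1,"dz": 0,"twist": 0},{"grip": 95,"dx": 0.4,"dy": 1,"dz": 0,"twist": 0},{"grip": 95,"dx": 0.4,"dy": 1,"dz": 0,"twist": 0},{"grip": 95,"dx": 0.4,"dy": 1,"dz": 0,"twist": 0},{"grip": 95,"dx": 0.4,"dy": 1,"dz": 0,"twist": 0},{"grip": 95,"dx": 0.4,"dy": 1,"dz": 0,"twist": 0},{"grip": 95,"dx": 0.4,"dy": 1,"dz": 0,"twist": 0},{"grip": 95,"dx": 0.4,"dy": 1,"dz": 0,"twist": 0},{"grip": 95,"dx": 0.4,"dy": 1,"dz": 0,"twist": 0},{"grip": 95,"dx": 0.4,"dy": 1,"dz": 0,"twist": 0},{"grip": 95,"dx": 0.4,"dy": 1,"dz": 0,"twist": 0}])

```text
time_s: 5.45
tcp_pos: [0.0102, 1.0273, 0.502]
eef_rot: [-0.472, -2.857, -1.033]
wrist_force: [0.1, 0.2, -0.6]
width: 0.0947
```

```bash
python3 o.py
```

```text
t 5.45 q [1.4947 0.9719 0.0484 0.0078 1.4328 0.2527] p [0.0102 1.0273 0.502 ] F [ 0.06    0.2317 -0.6474] w 0.09466692714659525
axes x,y,z: [[-0.9507624284551294, 0.2621855275470568, 0.16525602495212272], [0.3072431052541753, 0.7274338432647992, 0.6135484316227818], [0.04065069386710222, 0.6341125710927636, -0.7721714629991502]]
```

```bash
cat > plan.py <<'E'
from cell import r
import numpy as np,sys
from scipy.spatial.transform import Rotation as Ro
np.set_printoptions(precision=3,suppress=True)
o=r.get_obs(); R=Ro.from_rotvec(o["eef_rot"]).as_matrix();p=o["tcp_pos"]
ex=np.array([.997,-.0774,0]);ey=np.array([.0774,.997,0])
for sgn in(1,-1):
    a=np.arctan2(R[:,1]@ (sgn*ex)*0+ (R.T@(sgn*ex))[1],(R.T@(sgn*ex))[0]) # angle of ex in tool xy
    print("twist to put tool y on",sgn,"ex:",(a-np.pi/2+np.pi)%(2*np.pi)-np.pi)
def units(target,twist=0,pos=None):
    Rt=R@Ro.from_rotvec([0,0,twist]).as_matrix()
    return Rt.T@(np.asarray(target)-(p if pos is None else pos))/.03
E
python3 - <<'E'
from plan import *
print(r.get_obs()["joints"])
E
```

```text
twist to put tool y on 1 ex: 1.3180880117290625
twist to put tool y on -1 ex: -1.8235046418607306
[1.495 0.972 0.048 0.008 1.433 0.253]
```

Emit:
jog_arm(targets=[{"grip": 95,"dx": 0,"dy": 0,"dz": -0.5,"twist": 0.146},{"grip": 95,"dx": 0,"dy": 0,"dz": -0.5,"twist": 0.146},{"grip": 95,"dx": 0,"dy": 0,"dz": -0.5,"twist": 0.146},{"grip": 95,"dx": 0,"dy": 0,"dz": -0.5,"twist": 0.146},{"grip": 95,"dx": 0,"dy": 0,"dz": -0.5,"twist": 0.146},{"grip": 95,"dx": 0,"dy": 0,"dz": -0.5,"twist": 0.146},{"grip": 95,"dx": 0,"dy": 0,"dz": -0.5,"twist": 0.146},{"grip": 95,"dx": 0,"dy": 0,"dz": -0.5,"twist": 0.146},{"grip": 95,"dx": 0,"dy": 0,"dz": -0.5,"twist": 0.146}])

```text
time_s: 6.35
tcp_pos: [0.0048, 0.9412, 0.607]
eef_rot: [-1.898, -1.758, -0.672]
wrist_force: [-0.8, -0.6, 0.2]
width: 0.0948
```

```bash
python3 o.py; python3 - <<'E'
from plan import *
print(units([.56,-.06,.42]))
E
```

```text
t 6.35 q [1.4932 0.7569 0.2384 0.0086 1.4581 1.5717] p [0.0048 0.9412 0.607 ] F [-0.848  -0.6414  0.196 ] w 0.09476889134436185
axes x,y,z: [[0.06169764780618203, 0.7699604872974838, 0.6351017621262013], [0.9972642297389241, -0.07351079527622728, -0.007760094141648244], [0.040711869748452534, 0.6338430491679137, -0.7723894954510369]]
twist to put tool y on 1 ex: -0.0019176833362242185
twist to put tool y on -1 ex: 3.1396749702535685
[-28.514  20.957 -15.587]
```

Emit:
jog_arm(targets=[{"grip": 95,"dx": -1,"dy": 0.73,"dz": -0.54,"twist": 0},{"grip": 95,"dx": -1,"dy": 0.73,"dz": -0.54,"twist": 0},{"grip": 95,"dx": -1,"dy": 0.73,"dz": -0.54,"twist": 0},{"grip": 95,"dx": -1,"dy": 0.73,"dz": -0.54,"twist": 0},{"grip": 95,"dx": -1,"dy": 0.73,"dz": -0.54,"twist": 0},{"grip": 95,"dx": -1,"dy": 0.73,"dz": -0.54,"twist": 0},{"grip": 95,"dx": -1,"dy": 0.73,"dz": -0.54,"twist": 0},{"grip": 95,"dx": -1,"dy": 0.73,"dz": -0.54,"twist": 0},{"grip": 95,"dx": -1,"dy": 0.73,"dz": -0.54,"twist": 0},{"grip": 95,"dx": -1,"dy": 0.73,"dz": -0.54,"twist": 0}])

```text
time_s: 7.35
tcp_pos: [0.1947, 0.6039, 0.5438]
eef_rot: [-1.892, -1.765, -0.676]
wrist_force: [0.0, 0.6, 0.8]
width: 0.0946
```

```bash
python3 o.py; python3 - <<'E'
from plan import *
print(units([.56,-.06,.42]))
E
```

```text
t 7.35 q [1.0327 0.0977 1.449  0.3531 0.9922 1.    ] p [0.1947 0.6039 0.5438] F [0.0147 0.5624 0.8345] w 0.09455397142972961
axes x,y,z: [[0.05460178653208284, 0.7702254136713956, 0.6354301354533263], [0.9976534281468258, -0.06840876778415858, -0.0028067413738526725], [0.041307169043538705, 0.6340923060761585, -0.7721532653305483]]
twist to put tool y on 1 ex: 0.005177650987043592
twist to put tool y on -1 ex: -3.1364150026027495
[-19.003  13.672 -10.344]
```

Emit:
jog_arm(targets=[{"grip": 95,"dx": -1,"dy": 0.72,"dz": -0.54,"twist": 0},{"grip": 95,"dx": -1,"dy": 0.72,"dz": -0.54,"twist": 0},{"grip": 95,"dx": -1,"dy": 0.72,"dz": -0.54,"twist": 0},{"grip": 95,"dx": -1,"dy": 0.72,"dz": -0.54,"twist": 0},{"grip": 95,"dx": -1,"dy": 0.72,"dz": -0.54,"twist": 0},{"grip": 95,"dx": -1,"dy": 0.72,"dz": -0.54,"twist": 0},{"grip": 95,"dx": -1,"dy": 0.72,"dz": -0.54,"twist": 0},{"grip": 95,"dx": -1,"dy": 0.72,"dz": -0.54,"twist": 0},{"grip": 95,"dx": -1,"dy": 0.72,"dz": -0.54,"twist": 0},{"grip": 95,"dx": -1,"dy": 0.72,"dz": -0.54,"twist": 0}])

```text
time_s: 8.35
tcp_pos: [0.3872, 0.2554, 0.478]
eef_rot: [-1.894, -1.767, -0.676]
wrist_force: [0.4, 0.3, 0.9]
width: 0.0949
```

```bash
python3 o.py; python3 - <<'E'
from plan import *
print(units([.56,-.06,.42]))
E
```

```text
t 8.35 q [ 0.0592 -0.0344  1.7481  0.6958  1.3804  0.0085] p [0.3872 0.2554 0.478 ] F [0.4031 0.2939 0.9107] w 0.09485563291884988
axes x,y,z: [[0.054200455809469375, 0.7710211089956434, 0.6344988259037004], [0.9976223752236149, -0.06890114065656298, -0.001493073815240109], [0.04256650142117613, 0.6330711510559877, -0.7729223833331573]]
twist to put tool y on 1 ex: 0.005639331335811182
twist to put tool y on -1 ex: -3.1359533222539824
[-9.019  6.475 -4.915]
```

Emit:
jog_arm(targets=[{"grip": 95,"dx": -1,"dy": 0.72,"dz": -0.54,"twist": 0},{"grip": 95,"dx": -1,"dy": 0.72,"dz": -0.54,"twist": 0},{"grip": 95,"dx": -1,"dy": 0.72,"dz": -0.54,"twist": 0},{"grip": 95,"dx": -1,"dy": 0.72,"dz": -0.54,"twist": 0},{"grip": 95,"dx": -1,"dy": 0.72,"dz": -0.54,"twist": 0},{"grip": 95,"dx": -1,"dy": 0.72,"dz": -0.54,"twist": 0},{"grip": 95,"dx": -1,"dy": 0.72,"dz": -0.54,"twist": 0},{"grip": 95,"dx": -1,"dy": 0.72,"dz": -0.54,"twist": 0},{"grip": 95,"dx": -1,"dy": 0.72,"dz": -0.54,"twist": 0}])

```text
time_s: 9.25
tcp_pos: [0.5607, -0.0584, 0.4185]
eef_rot: [-1.895, -1.767, -0.674]
wrist_force: [0.9, 0.3, -0.1]
width: 0.0952
```

```bash
python3 o.py; python3 - <<'E'
from plan import *
g=np.array([.567,.174,.0715])
print(units(g-.11*R[:,2]),g-.11*R[:,2])
s=r.snapshot("wrist");cv=__import__("cv2");cv.imwrite("pics/wrist1.png",s["color"])
E
```

```text
t 9.25 q [-0.5001  0.3424  1.4359  0.616   1.6723 -0.4644] p [ 0.5607 -0.0584  0.4185] F [ 0.8721  0.2928 -0.0551] w 0.09524677759687118
axes x,y,z: [[0.05480730160460056, 0.7717556716407232, 0.6335529519946996], [0.9976171968456007, -0.06895366837396866, -0.002306550606083091], [0.04190570663702042, 0.6321697358369417, -0.773695894291228]]
twist to put tool y on 1 ex: 0.0050911620255651435
twist to put tool y on -1 ex: -3.136501491564228
[-1.336 -0.297 10.188] [0.562 0.104 0.157]
```

View pics/wrist1.png

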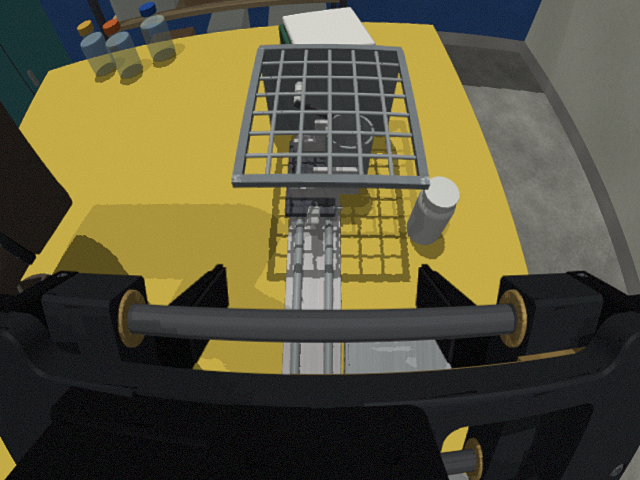

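Emit:
jog_arm(targets=[{"grip": 60,"dx": -0.3,"dy": -0.06,"dz": 0.92,"twist": 0},{"grip": 60,"dx": -0.3,"dy": -0.06,"dz": 0.92,"twist": 0},{"grip": 60,"dx": -0.3,"dy": -0.06,"dz": 0.92,"twist": 0},{"grip": 60,"dx": -0.3,"dy": -0.06,"dz": 0.92,"twist": 0},{"grip": 60,"dx": -0.14,"dy": -0.06,"dz": 0.92,"twist": 0},{"grip": 60,"dx": 0,"dy": 0,"dz": 0.92,"twist": 0},{"grip": 60,"dx": 0,"dy": 0,"dz": 0.92,"twist": 0},{"grip": 60,"dx": 0,"dy": 0,"dz": 0.92,"twist": 0},{"grip": 60,"dx": 0,"dy": 0,"dz": 0.92,"twist": 0},{"grip": 60,"dx": 0,"dy": 0,"dz": 0.92,"twist": 0},{"grip": 60,"dx": 0,"dy": 0,"dz": 0.92,"twist": 0}])

```text
time_s: 10.4
tcp_pos: [0.5614, 0.1055, 0.1577]
eef_rot: [-1.894, -1.767, -0.674]
wrist_force: [0.2, -1.1, -0.3]
width: 0.0601
```

```bash
python3 o.py; python3 - <<'E'
from plan import *
import cv2
g=np.array([.567,.174,.0715])
print(units(g))
s=r.snapshot("wrist");cv2.imwrite("pics/wrist2.png",s["color"])
s=r.snapshot("side");cv2.imwrite("pics/side2.png",cv2.resize(s["color"][90:390,150:500],None,fx=2,fy=2))
E
```

```text
t 10.4 q [-0.2302  0.5512  1.8589  0.8108  1.0393 -0.6972] p [0.5614 0.1055 0.1577] F [ 0.2386 -1.1063 -0.2597] w 0.06011891391377006
axes x,y,z: [[0.05455661211731324, 0.7719272577908693, 0.6333655222332124], [0.9976333129066912, -0.0687244102498786, -0.002174491808807244], [0.04184912248902262, 0.6319851771325615, -0.773849718505876]]
twist to put tool y on 1 ex: 0.005354392180914935
twist to put tool y on -1 ex: -3.136238261408878
[-0.047  0.037  3.676]
```

View pics/wrist2.png

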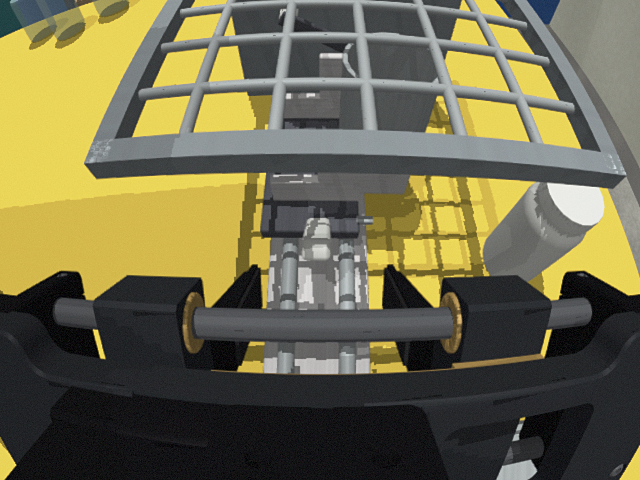

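View pics/side2.png

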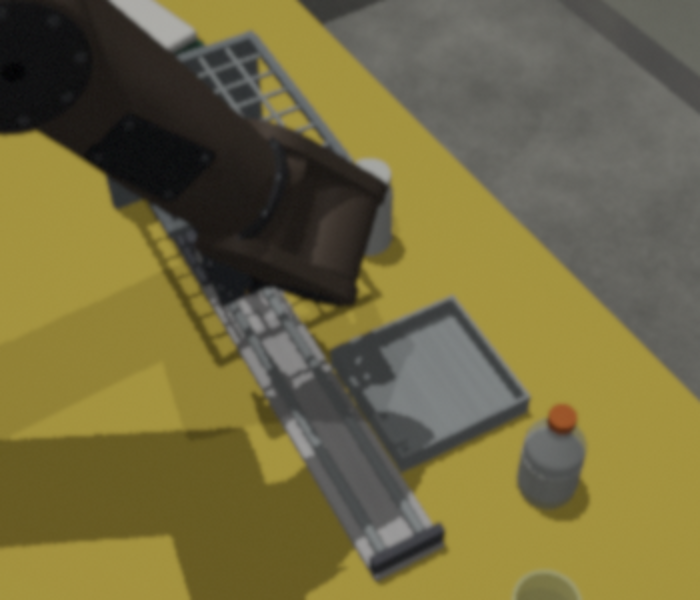

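```bash
python3 - <<'E'
from plan import *
s=r.snapshot("wrist"); c=-s["R"].T@s["t"]
print("cam world",c,"in tool",R.T@(c-p), "axis in tool",R.T@s["R"][2])
E
```

```text
twist to put tool y on 1 ex: 0.00414856898284599
twist to put tool y on -1 ex: -3.1374440846069476
cam world [0.559 0.055 0.325] in tool [ 0.067  0.001 -0.163] axis in tool [-0.241 -0.     0.97 ]
```

Emit:
jog_arm(targets=[{"grip": 60,"dx": 0,"dy": -0.03,"dz": 0.6,"twist": 0},{"grip": 60,"dx": 0,"dy": -0.03,"dz": 0.6,"twist": 0},{"grip": 60,"dx": 0,"dy": 0,"dz": 0.6,"twist": 0},{"grip": 60,"dx": 0,"dy": 0,"dz": 0.6,"twist": 0},{"grip": 60,"dx": 0,"dy": 0,"dz": 0.5,"twist": 0}])

```text
time_s: 11.05
tcp_pos: [0.5631, 0.1606, 0.0903]
eef_rot: [-1.894, -1.766, -0.674]
wrist_force: [-0.1, 0.1, 0.4]
width: 0.06
```

```bash
python3 o.py; python3 - <<'E'
from plan import *
import cv2
s=r.snapshot("wrist");cv2.imwrite("pics/wrist3.png",s["color"])
E
```

```text
t 11.05 q [-0.1311  0.657   1.9024  0.9418  0.8985 -0.7888] p [0.5631 0.1606 0.0903] F [-0.0954  0.1499  0.3941] w 0.05999103807859756
axes x,y,z: [[0.05499275145616452, 0.7713072329520883, 0.634082762486944], [0.997644306532586, -0.06852592596733412, -0.003167824716732215], [0.04100774232260307, 0.6327632652628574, -0.7732586987570788]]
twist to put tool y on 1 ex: 0.004871585947938684
twist to put tool y on -1 ex: -3.1367210676418544
```

View pics/wrist3.png

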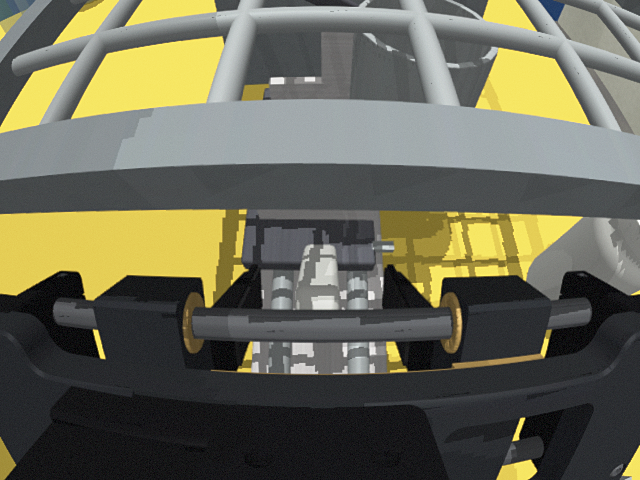

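Emit:
jog_arm(targets=[{"grip": 60,"dx": 0,"dy": 0,"dz": 0.3,"twist": 0},{"grip": 60,"dx": 0,"dy": 0,"dz": 0.3,"twist": 0},{"grip": 10,"dx": 0,"dy": 0,"dz": 0,"twist": 0},{"grip": 10,"dx": 0,"dy": 0,"dz": 0,"twist": 0},{"grip": 10,"dx": 0,"dy": 0,"dz": 0,"twist": 0},{"grip": 10,"dx": 0,"dy": 0,"dz": 0,"twist": 0},{"grip": 10,"dx": 0,"dy": 0,"dz": 0,"twist": 0}], squeeze=30)

```text
time_s: 11.8
tcp_pos: [0.5637, 0.1713, 0.0773]
eef_rot: [-1.894, -1.766, -0.674]
wrist_force: [-0.3, 0.0, 0.5]
width: 0.0252
```

```bash
python3 o.py
```

```text
t 11.8 q [-0.1117  0.6794  1.9064  0.9709  0.8748 -0.8089] p [0.5637 0.1713 0.0773] F [-0.2611  0.0218  0.4857] w 0.025201484274771296
axes x,y,z: [[0.05496657717783661, 0.7713068771665085, 0.6340854647671722], [0.9976435178359139, -0.06854008380653495, -0.0031093780367144053], [0.04106198623221935, 0.6327621655467724, -0.7732567200737561]]
```

Emit:
jog_arm(targets=[{"grip": 10,"dx": 0,"dy": 0,"dz": 0,"twist": 0},{"grip": 10,"dx": 0,"dy": 0,"dz": 0,"twist": 0}])

```text
time_s: 12.0
tcp_pos: [0.5618, 0.1715, 0.0772]
eef_rot: [-1.891, -1.765, -0.671]
wrist_force: [-11.0, -3.8, 5.7]
width: 0.0204
```

```bash
python3 o.py; python3 - <<'E'
from plan import *
import cv2
s=r.snapshot("wrist");cv2.imwrite("pics/wrist4.png",s["color"])
q=np.array(p); d=-.06*ey
print(units(q+d),)
E
```

```text
t 12.0 q [-0.1118  0.679   1.9088  0.9695  0.8767 -0.8088] p [0.5618 0.1715 0.0772] F [-11.0103  -3.7511   5.6805] w 0.020408161480749063
axes x,y,z: [[0.05548459999237582, 0.7708119518268532, 0.6346419416368279], [0.9977557414370419, -0.06666542386788259, -0.006261125292972569], [0.03748252383584649, 0.6335650370572798, -0.7727809548801672]]
twist to put tool y on 1 ex: 0.0043430086883020635
twist to put tool y on -1 ex: -3.137249644901491
[-1.546 -0.022 -1.269]
```

View pics/wrist4.png

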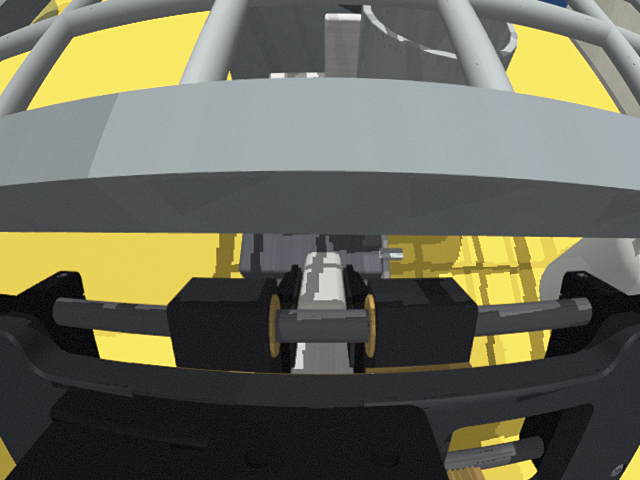

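Emit:
jog_arm(targets=[{"grip": 10,"dx": -0.3,"dy": -0.06,"dz": -0.25,"twist": 0},{"grip": 10,"dx": -0.6,"dy": 0,"dz": -0.49,"twist": 0},{"grip": 10,"dx": -0.6,"dy": 0,"dz": -0.49,"twist": 0},{"grip": 10,"dx": -0.6,"dy": 0,"dz": -0.49,"twist": 0},{"grip": 10,"dx": -0.6,"dy": 0,"dz": -0.49,"twist": 0}])

```text
time_s: 12.55
tcp_pos: [0.5534, 0.0672, 0.0772]
eef_rot: [-1.891, -1.764, -0.673]
wrist_force: [-3.5, 7.0, 1.5]
width: 0.0196
```

```bash
python3 o.py; python3 - <<'E'
from plan import *
d=p-np.array([.5618,.1715,.0772]); print(d,d@ey,d@ex, np.arctan2(d[0],d[1]))
E
```

```text
t 12.55 q [-0.3019  0.6799  1.9075  0.856   0.9566 -0.8862] p [0.5534 0.0672 0.0772] F [-3.5045  7.0256  1.514 ] w 0.01958009905304338
axes x,y,z: [[0.05549668224513476, 0.7699646631611079, 0.6356685738204968], [0.997727704857643, -0.06712520456527865, -0.005799471662992717], [0.0382039948079112, 0.6345459986441262, -0.7719403023456192]]
twist to put tool y on 1 ex: 0.004265345385706887
twist to put tool y on -1 ex: -3.1373273082040862
[-0.008 -0.104 -0.   ] -0.10458568061558259 -0.0002790043025473538 -3.061447450366322
```

Emit:
jog_arm(targets=[{"grip": 10,"dx": -0.6,"dy": 0,"dz": -0.49,"twist": 0},{"grip": 10,"dx": -0.6,"dy": 0,"dz": -0.49,"twist": 0},{"grip": 10,"dx": -0.6,"dy": 0,"dz": -0.49,"twist": 0},{"grip": 10,"dx": -0.6,"dy": 0,"dz": -0.49,"twist": 0},{"grip": 10,"dx": -0.6,"dy": 0,"dz": -0.49,"twist": 0},{"grip": 10,"dx": -0.6,"dy": 0,"dz": -0.49,"twist": 0},{"grip": 10,"dx": -0.6,"dy": 0,"dz": -0.49,"twist": 0},{"grip": 10,"dx": -0.6,"dy": 0,"dz": -0.49,"twist": 0}])

```text
time_s: 13.35
tcp_pos: [0.5386, -0.117, 0.0772]
eef_rot: [-1.886, -1.761, -0.67]
wrist_force: [-16.6, 8.2, 9.2]
width: 0.0203
```

```bash
python3 o.py; python3 - <<'E'
from plan import *
import cv2,pickle
d=p-np.array([.5618,.1715,.0772]); print(d,d@ey,d@ex)
for n in("scene","side","wrist"):
    s=r.snapshot(n);cv2.imwrite(f"pics/{n}5.png",s["color"]);pickle.dump(s,open(n+"5.pkl","wb"))
    if n!="wrist":
        a=s["color"][130:340,200:480] if n=="scene" else s["color"][180:390,220:500]
        cv2.imwrite(f"pics/{n}5z.png",cv2.convertScaleAbs(cv2.resize(a,None,fx=2.8,fy=2.8,interpolation=cv2.INTER_CUBIC),alpha=1.4))
E
```

```text
t 13.35 q [-0.6037  0.7236  1.7819  0.6428  1.1368 -0.9632] p [ 0.5386 -0.117   0.0772] F [-16.6332   8.2082   9.238 ] w 0.020314794253468646
axes x,y,z: [[0.056174570676344786, 0.767692350314187, 0.638351684323311], [0.9978588498911012, -0.06462003494230596, -0.010097860073500331], [0.033498258213482957, 0.6375521204992851, -0.7696786084746855]]
twist to put tool y on 1 ex: 0.0034137821875521723
twist to put tool y on -1 ex: -3.138178871402241
[-0.023 -0.288 -0.   ] -0.28941049816483483 -0.0008425587785167744
```

View pics/scene5z.png

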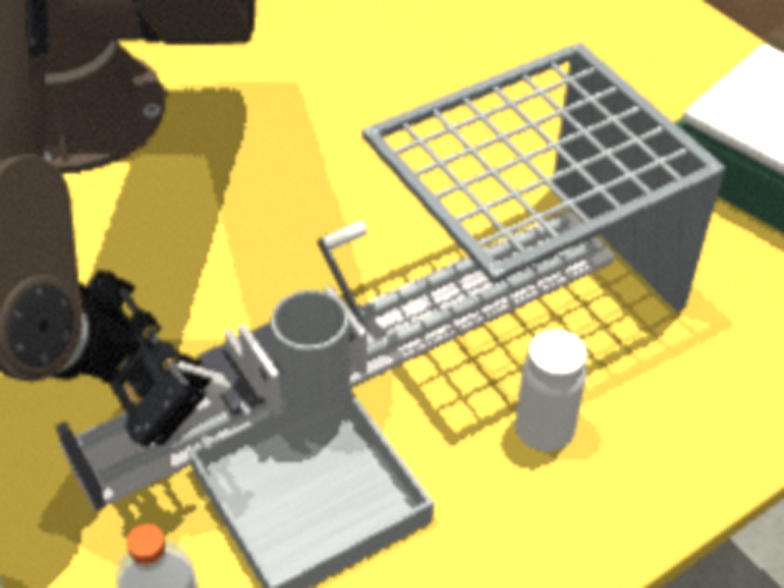

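View pics/side5z.png

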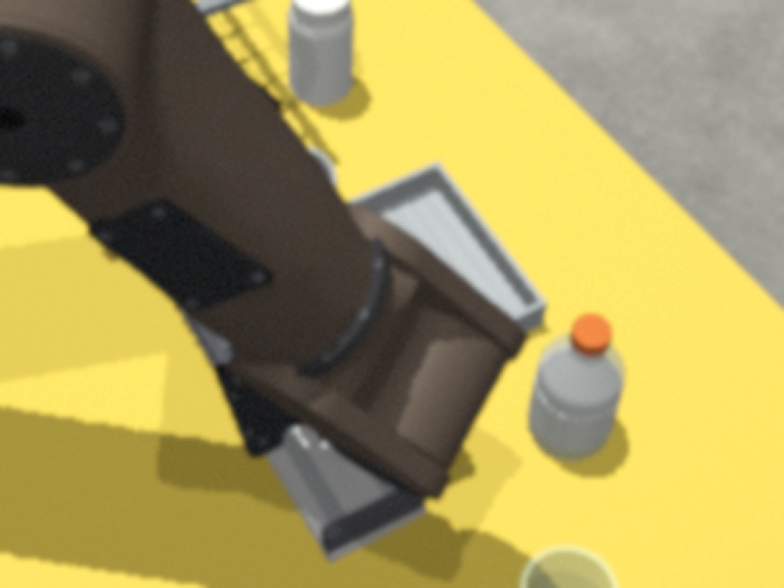

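View pics/wrist5.png

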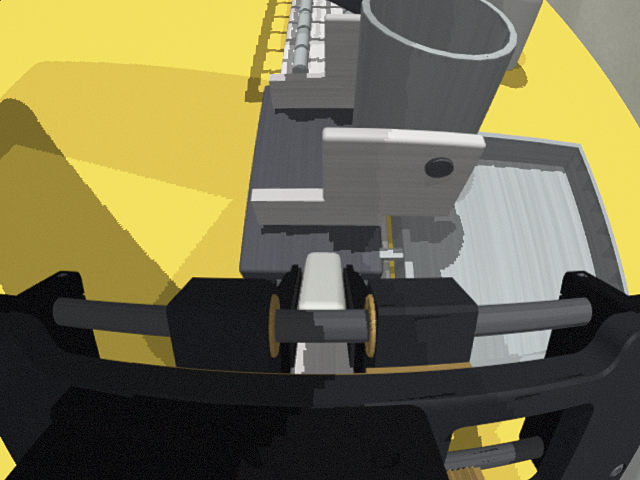

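```bash
python3 - <<'E'
import cv2,pickle
s=pickle.load(open("wrist5.pkl","rb"))
cv2.imwrite("pics/w5z.png",cv2.resize(s["color"][220:300,350:450],None,fx=7,fy=7,interpolation=cv2.INTER_CUBIC))
s=pickle.load(open("scene5.pkl","rb"))
cv2.imwrite("pics/s5z.png",cv2.convertScaleAbs(cv2.resize(s["color"][245:315,250:340],None,fx=7,fy=7,interpolation=cv2.INTER_CUBIC),alpha=1.5))
E
```

```text
(no output)
```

View pics/w5z.png

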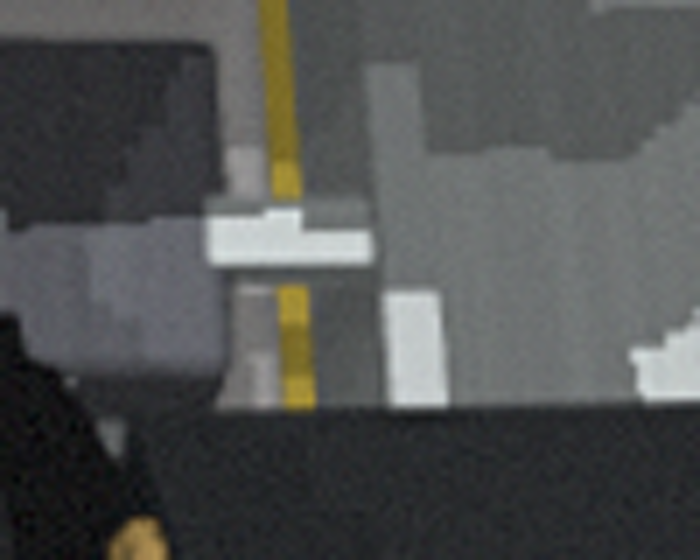

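View pics/s5z.png

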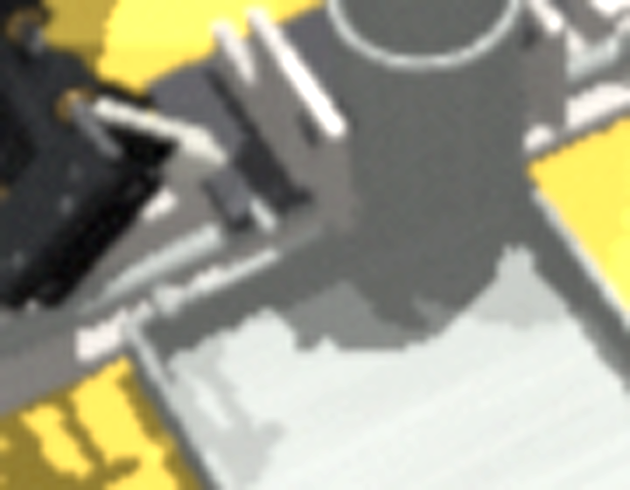

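```bash
python3 - <<'E'
from h import *
s=pickle.load(open("scene5.pkl","rb"));s0=pickle.load(open("scene0.pkl","rb"));sd=pickle.load(open("side0.pkl","rb"))
ey=np.array([.0774,.997,0]);ex=np.array([.997,-.0774,0])
for n,(u,v) in dict(index=(160,297),idx2=(165,290),pointer=(268,215)).items():
    P=ray(s,250+u/7,245+v/7,.045); print(n,P,P@ex,P@ey)
cv2.imwrite("pics/sd0i.png",cv2.convertScaleAbs(cv2.resize(sd["color"][280:340,310:390],None,fx=8,fy=8,interpolation=cv2.INTER_CUBIC),alpha=1.5))
cv2.imwrite("pics/sc0i.png",cv2.convertScaleAbs(cv2.resize(s0["color"][255:315,250:330],None,fx=8,fy=8,interpolation=cv2.INTER_CUBIC),alpha=1.5))
E
```

```text
index [ 0.59550307 -0.14284384  0.045     ] 0.6047726766305014 -0.09632336896487506
idx2 [ 0.59374234 -0.13946342  0.045     ] 0.6027555830039921 -0.09308937242579399
pointer [ 0.58635199 -0.08598878  0.045     ] 0.5912484631044753 -0.04034717211784816
```

View pics/sd0i.png

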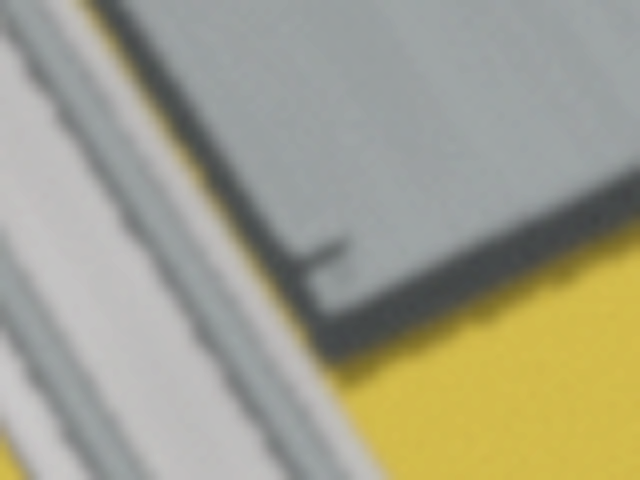

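View pics/sc0i.png

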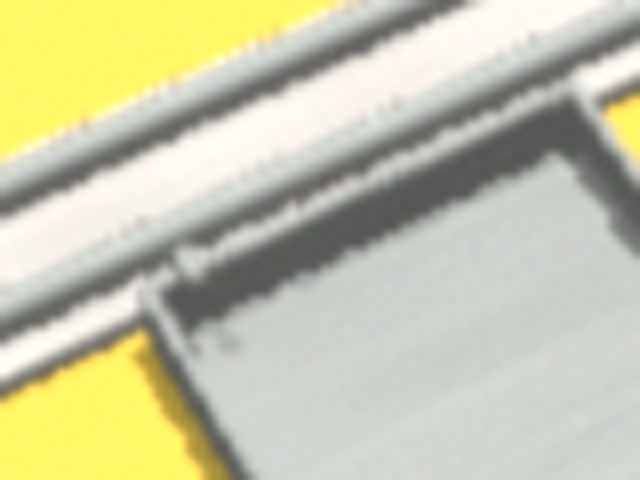

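Emit:
jog_arm(targets=[{"grip": 10,"dx": -0.45,"dy": -0.05,"dz": -0.37,"twist": 0},{"grip": 10,"dx": -0.45,"dy": -0.05,"dz": -0.37,"twist": 0},{"grip": 10,"dx": -0.3,"dy": -0.02,"dz": -0.25,"twist": 0},{"grip": 10,"dx": -0.14,"dy": 0,"dz": -0.11,"twist": 0}])

```text
time_s: 13.9
tcp_pos: [0.5342, -0.1704, 0.0771]
eef_rot: [-1.893, -1.764, -0.674]
wrist_force: [-4.9, 5.4, 7.1]
width: 0.0199
```

```bash
python3 o.py; python3 - <<'E'
from plan import *
import cv2,pickle
d=p-np.array([.5618,.1715,.0772]); print(d,d@ey,d@ex)
s=r.snapshot("scene");pickle.dump(s,open("scene6.pkl","wb"))
cv2.imwrite("pics/s6z.png",cv2.convertScaleAbs(cv2.resize(s["color"][245:315,250:340],None,fx=8,fy=8,interpolation=cv2.INTER_CUBIC),alpha=1.5))
s=r.snapshot("wrist");cv2.imwrite("pics/wrist6.png",s["color"])
E
```

```text
t 13.9 q [-0.6788  0.7427  1.7252  0.5939  1.1868 -0.9822] p [ 0.5342 -0.1704  0.0771] F [-4.9247  5.433   7.0516] w 0.019933874205633296
axes x,y,z: [[0.05577623401302696, 0.7701626832181853, 0.6354041651559184], [0.9976326687302862, -0.0686278672036871, -0.004390230650004545], [0.0402252408496358, 0.6341448235389441, -0.7721672569964039]]
twist to put tool y on 1 ex: 0.004001858827353821
twist to put tool y on -1 ex: -3.1375907947624393
[-0.028 -0.342 -0.   ] -0.3429982029269056 -0.0010416522739086459
```

View pics/s6z.png

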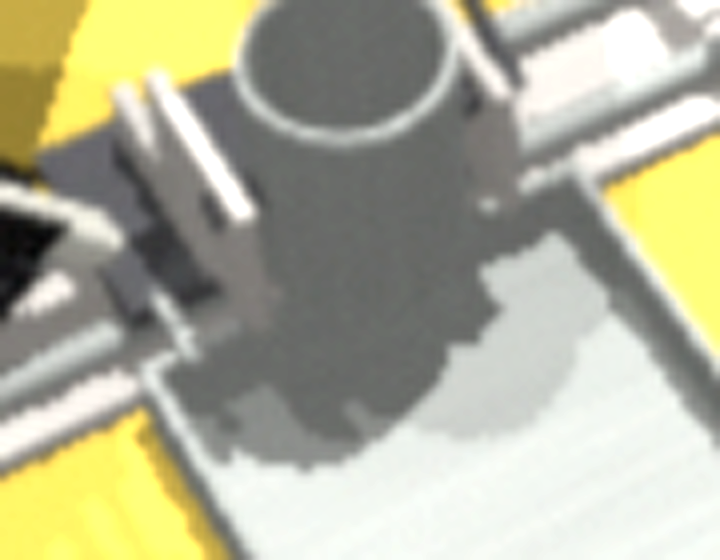

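View pics/wrist6.png

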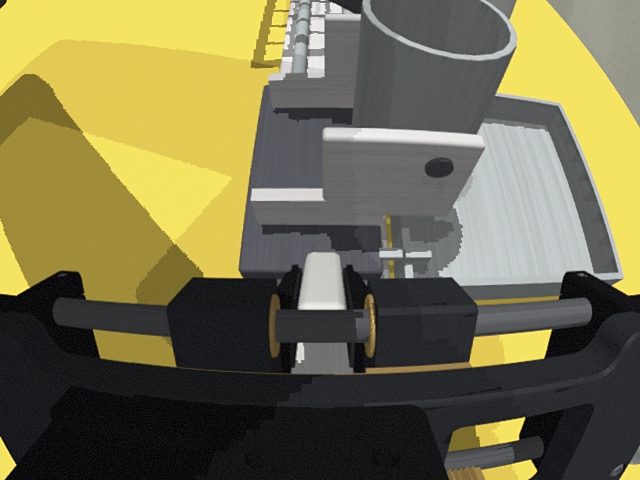

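```bash
python3 - <<'E'
import cv2
a=cv2.imread("pics/wrist6.png");cv2.imwrite("pics/w6z.png",cv2.resize(a[225:285,360:450],None,fx=8,fy=8,interpolation=cv2.INTER_NEAREST))
E
```

```text
(no output)
```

View pics/w6z.png

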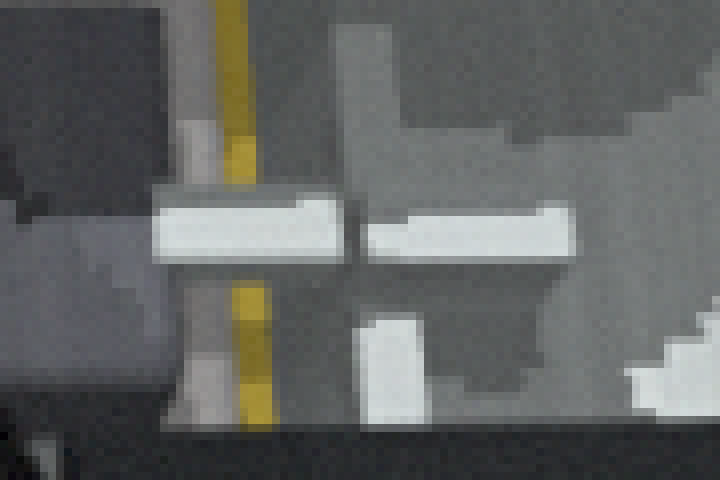

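Emit:
jog_arm(targets=[{"grip": 50,"dx": 0,"dy": 0,"dz": 0,"twist": 0},{"grip": 50,"dx": 0,"dy": 0,"dz": 0,"twist": 0},{"grip": 50,"dx": 0,"dy": 0,"dz": 0,"twist": 0},{"grip": 50,"dx": 0,"dy": 0,"dz": -0.7,"twist": 0},{"grip": 50,"dx": 0,"dy": 0,"dz": -1,"twist": 0},{"grip": 50,"dx": 0,"dy": 0,"dz": -1,"twist": 0},{"grip": 50,"dx": 0,"dy": 0,"dz": -1,"twist": 0},{"grip": 50,"dx": 0,"dy": 0,"dz": -1,"twist": 0},{"grip": 50,"dx": 0,"dy": 0,"dz": -1,"twist": 0}])

```text
time_s: 14.9
tcp_pos: [0.5278, -0.2788, 0.2097]
eef_rot: [-1.893, -1.766, -0.673]
wrist_force: [0.2, 0.1, 0.3]
width: 0.0499
```

```bash
python3 o.py; python3 - <<'E'
from plan import *
import cv2,pickle
for n in("scene","wrist","side"):
    s=r.snapshot(n);pickle.dump(s,open(n+"7.pkl","wb"));cv2.imwrite(f"pics/{n}7.png",s["color"])
    if n=="scene": cv2.imwrite("pics/s7z.png",cv2.convertScaleAbs(cv2.resize(s["color"][200:300,260:390],None,fx=6,fy=6,interpolation=cv2.INTER_CUBIC),alpha=1.5))
E
```

```text
t 14.9 q [-0.8081  0.6438  1.4791  0.4855  1.5308 -0.8876] p [ 0.5278 -0.2788  0.2097] F [0.2249 0.1451 0.3423] w 0.049936237691914985
axes x,y,z: [[0.0550493789540961, 0.7714243733373203, 0.6339353295864579], [0.9976687534076321, -0.06814145030688215, -0.0037149998837436304], [0.04033143130152739, 0.6326619784459924, -0.7733771374161333]]
twist to put tool y on 1 ex: 0.004824219971359511
twist to put tool y on -1 ex: -3.1367684336184336
```

View pics/s7z.png

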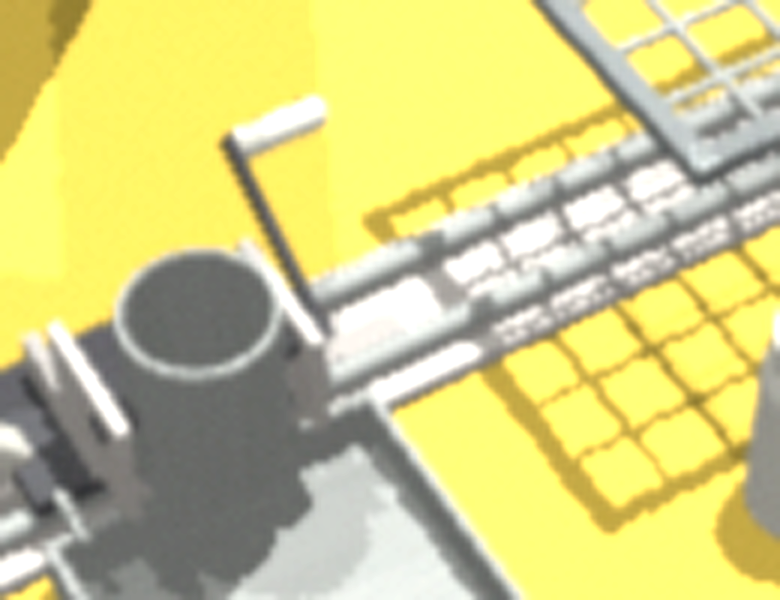

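View pics/wrist7.png

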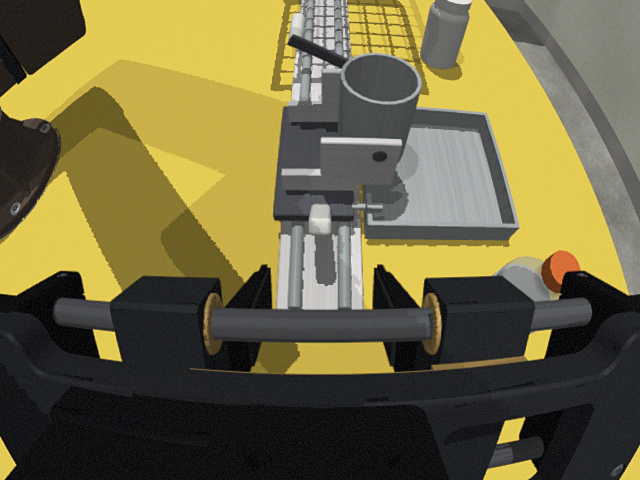

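View pics/side7.png

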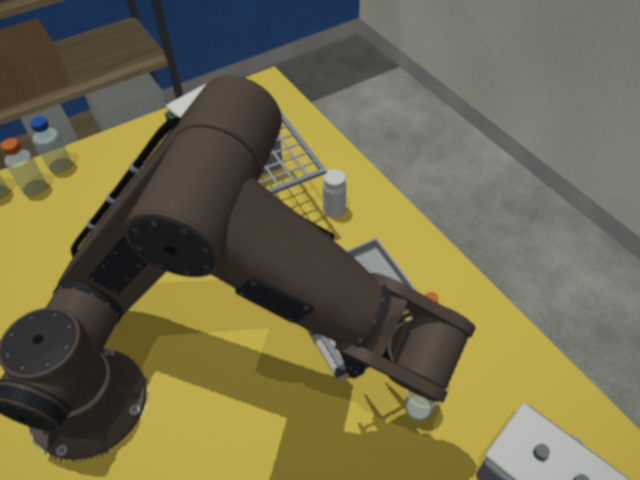

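```bash
python3 - <<'E'
from h import *
np.set_printoptions(precision=4,suppress=True)
s=pickle.load(open("scene7.pkl","rb"))
ey=np.array([.0774,.997,0]);ex=np.array([.997,-.0774,0])
for n,(u,v,z) in dict(bar=(281,124,.154),b0=(240,141,.154),b1=(320,108,.154),jar=(197,313,.159),pointer=(75,522,.045)).items():
    P=ray(s,260+u/6,200+v/6,z); print(n,P,P@ex,P@ey)
# wrist camera view of jar rim centre
w=pickle.load(open("wrist7.pkl","rb"))
for n,(u,v,z) in dict(jar=(381,80,.159),pointer=(369,207,.045),index=(371,207,.045),arm_top=(294,41,.154)).items():
    a=np.array([u-w["cx"],v-w["cy"]]);rr=np.hypot(*a);th=rr/w["fx"]
    d=np.array([*(a/rr*np.sin(th)),np.cos(th)]);c=-w["R"].T@w["t"];dw=w["R"].T@d
    P=c+dw*(z-c[2])/dw[2];print("w",n,P,P@ex,P@ey)
E
```

```text
bar [0.5251 0.0246 0.154 ] 0.5215826875445007 0.06518597174347528
b0 [0.5229 0.0028 0.154 ] 0.5210719102619349 0.04327394844961812
b1 [0.5273 0.0455 0.154 ] 0.5221712557596054 0.08619268349911446
jar [ 0.6032 -0.0716  0.159 ] 0.6069423323805595 -0.0247328353711312
pointer [ 0.5937 -0.1429  0.045 ] 0.6029375423096215 -0.09654009483508263
w jar [ 0.5974 -0.0748  0.159 ] 0.601391050489435 -0.02833804872369191
w pointer [ 0.5885 -0.1429  0.045 ] 0.5978312889285285 -0.09691999135113828
w index [ 0.5907 -0.143   0.045 ] 0.5999552950417172 -0.09688770231369671
w arm_top [0.5202 0.0002 0.154 ] 0.518578892446003 0.040432835423858796
```

```bash
python3 - <<'E'
from plan import *
print(units([.5206,-.0446,.2445]), units([.5254,.0313,.1517]))
E
```

```text
twist to put tool y on 1 ex: 0.005177651639512337
twist to put tool y on -1 ex: -3.1364150019502812
[ 6.761 -0.791  4.019] [ 6.766 -0.801  8.019]
```

Emit:
jog_arm(targets=[{"grip": 50,"dx": 0.85,"dy": -0.1,"dz": 0.4,"twist": 0},{"grip": 50,"dx": 0.85,"dy": -0.1,"dz": 0.4,"twist": 0},{"grip": 50,"dx": 0.85,"dy": -0.1,"dz": 0.4,"twist": 0},{"grip": 50,"dx": 0.85,"dy": -0.1,"dz": 0.5,"twist": 0},{"grip": 50,"dx": 0.85,"dy": -0.1,"dz": 0.5,"twist": 0},{"grip": 50,"dx": 0.85,"dy": -0.1,"dz": 0.6,"twist": 0},{"grip": 50,"dx": 0.85,"dy": -0.1,"dz": 0.6,"twist": 0},{"grip": 50,"dx": 0.8,"dy": -0.1,"dz": 0.6,"twist": 0}])

```text
time_s: 15.85
tcp_pos: [0.5192, -0.0422, 0.2436]
eef_rot: [-1.892, -1.765, -0.672]
wrist_force: [1.2, 0.2, 0.8]
width: 0.0503
```

```bash
python3 o.py; python3 - <<'E'
from plan import *
import cv2
print(units([.5254,.0313,.1517]))
s=r.snapshot("wrist");cv2.imwrite("pics/wrist8.png",s["color"])
E
```

```text
t 15.85 q [-0.5103  0.4302  1.7888  0.6311  1.3211 -0.7276] p [ 0.5192 -0.0422  0.2436] F [1.2403 0.1646 0.7715] w 0.05029325180291815
axes x,y,z: [[0.05570415510804498, 0.7708613426169285, 0.6345627136560463], [0.9976883660225925, -0.06774999486410822, -0.005278494016579649], [0.038922633606535695, 0.6333898709757995, -0.7728533495679447]]
twist to put tool y on 1 ex: 0.004127853009713078
twist to put tool y on -1 ex: -3.1374648005800805
[-0.044  0.056  3.928]
```

View pics/wrist8.png

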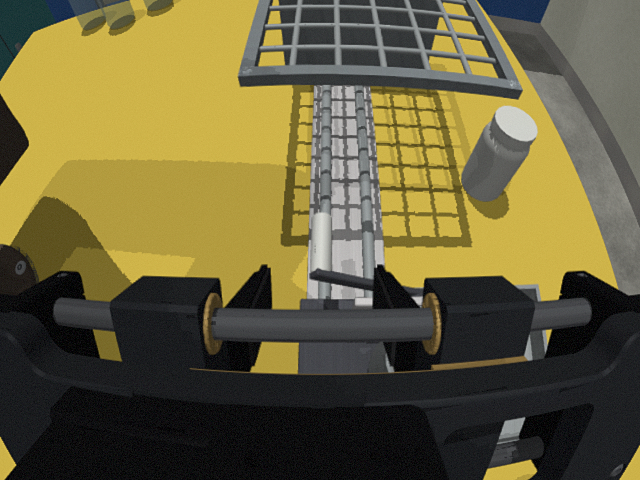

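Emit:
jog_arm(targets=[{"grip": 44,"dx": 0,"dy": 0.05,"dz": 0.7,"twist": 0},{"grip": 44,"dx": 0,"dy": 0,"dz": 0.7,"twist": 0},{"grip": 44,"dx": 0,"dy": 0,"dz": 0.7,"twist": 0},{"grip": 44,"dx": 0,"dy": 0,"dz": 0.7,"twist": 0}])

```text
time_s: 16.3
tcp_pos: [0.5241, 0.0099, 0.178]
eef_rot: [-1.893, -1.765, -0.672]
wrist_force: [0.0, 0.1, -0.4]
width: 0.0442
```

```bash
python3 o.py; python3 - <<'E'
from plan import *
import cv2
print(units([.5254,.0313,.1517]))
s=r.snapshot("wrist");cv2.imwrite("pics/wrist9.png",s["color"])
s=r.snapshot("scene");cv2.imwrite("pics/s9z.png",cv2.convertScaleAbs(cv2.resize(s["color"][140:300,230:420],None,fx=4,fy=4,interpolation=cv2.INTER_CUBIC),alpha=1.5))
E
```

```text
t 16.3 q [-0.4197  0.5031  1.8832  0.7092  1.1479 -0.7814] p [0.5241 0.0099 0.178 ] F [ 0.0331  0.0975 -0.3851] w 0.04419273850845693
axes x,y,z: [[0.055710111025766555, 0.7712118169210211, 0.6341361974929945], [0.9976925218621513, -0.06768440890862643, -0.0053340988958569535], [0.03880741359376705, 0.6329701053225716, -0.7732029684488383]]
twist to put tool y on 1 ex: 0.004149046468537421
twist to put tool y on -1 ex: -3.137443607121256
[-0.004  0.     1.131]
```

View pics/wrist9.png

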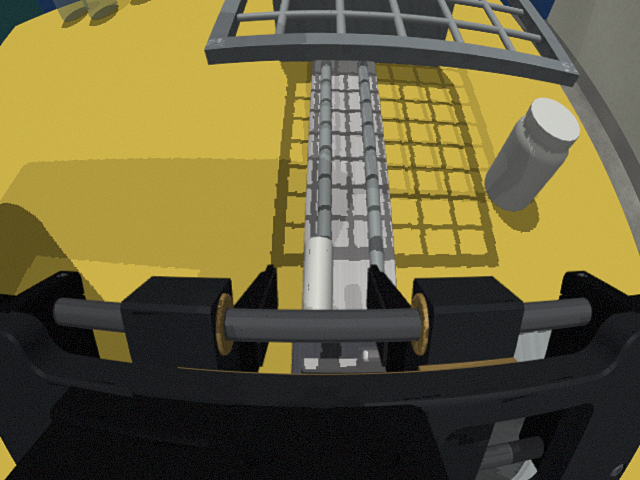

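View pics/s9z.png

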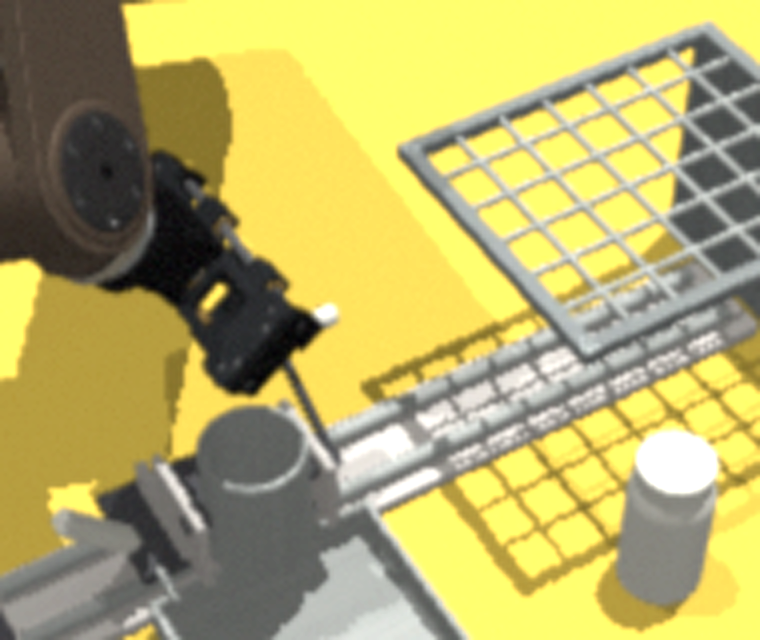

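Emit:
jog_arm(targets=[{"grip": 44,"dx": 0,"dy": -0.06,"dz": 0.6,"twist": 0},{"grip": 44,"dx": 0,"dy": 0,"dz": 0.53,"twist": 0},{"grip": 10,"dx": 0,"dy": 0,"dz": 0,"twist": 0},{"grip": 10,"dx": 0,"dy": 0,"dz": 0,"twist": 0},{"grip": 10,"dx": 0,"dy": 0,"dz": 0,"twist": 0},{"grip": 10,"dx": 0,"dy": 0,"dz": 0,"twist": 0},{"grip": 10,"dx": 0,"dy": 0,"dz": 0,"twist": 0},{"grip": 10,"dx": 0,"dy": 0,"dz": 0,"twist": 0}], squeeze=12)

```text
time_s: 17.2
tcp_pos: [0.5233, 0.0302, 0.1538]
eef_rot: [-1.892, -1.765, -0.672]
wrist_force: [-7.1, -1.7, 4.0]
width: 0.0158
```

```bash
python3 o.py; python3 - <<'E'
from plan import *
import cv2
s=r.snapshot("wrist");cv2.imwrite("pics/wrist10.png",s["color"])
# arc rows
def bar(phi):
    a=np.deg2rad(150)-phi; return .095*np.cos(a)*ex+np.array([0,0,.095*np.sin(a)])
ph=np.concatenate([np.arange(0,2.01,.15),[2.05]])
for a,b in zip(ph,ph[1:]): print(round(b,2),(R.T@(bar(b)-bar(a))/.03).round(2))
E
```

```text
t 17.2 q [-0.3853  0.5334  1.9175  0.7479  1.0853 -0.8109] p [0.5233 0.0302 0.1538] F [-7.1445 -1.7339  4.0369] w 0.015777163229604426
axes x,y,z: [[0.05524066538562776, 0.7708032729106746, 0.634673761359287], [0.9977332599733755, -0.06707792514036948, -0.005375304806583103], [0.03842929651520827, 0.6335320563547319, -0.7727614914967561]]
twist to put tool y on 1 ex: 0.004585510107801838
twist to put tool y on -1 ex: -3.1370071434819913
0.15 [ 0.25  0.27 -0.31]
0.3 [ 0.22  0.32 -0.27]
0.45 [ 0.19  0.37 -0.23]
0.6 [ 0.15  0.41 -0.19]
0.75 [ 0.11  0.44 -0.14]
0.9 [ 0.06  0.46 -0.09]
1.05 [ 0.02  0.47 -0.03]
1.2 [-0.03  0.47  0.02]
1.35 [-0.07  0.46  0.08]
1.5 [-0.11  0.44  0.13]
1.65 [-0.15  0.41  0.18]
1.8 [-0.19  0.37  0.23]
1.95 [-0.22  0.32  0.27]
2.05 [-0.16  0.18  0.2 ]
```

View pics/wrist10.png

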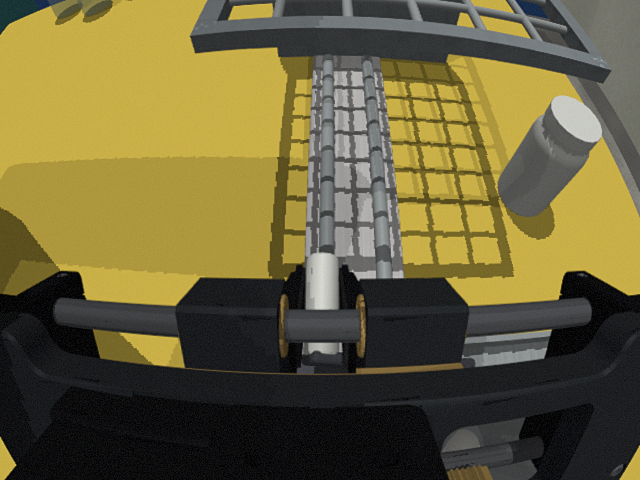

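Emit:
jog_arm(targets=[{"grip": 10,"dx": 0.25,"dy": 0.23,"dz": -0.31,"twist": 0},{"grip": 10,"dx": 0.22,"dy": 0.32,"dz": -0.27,"twist": 0},{"grip": 10,"dx": 0.19,"dy": 0.37,"dz": -0.23,"twist": 0},{"grip": 10,"dx": 0.15,"dy": 0.41,"dz": -0.19,"twist": 0}])

```text
time_s: 17.65
tcp_pos: [0.5628, 0.0275, 0.1935]
eef_rot: [-1.89, -1.765, -0.671]
wrist_force: [-9.7, -2.7, 9.2]
width: 0.0158
```

```bash
python3 o.py; python3 - <<'E'
from plan import *
print(p@ex,p@ey, np.array([.5233,.0302,0])@ey)
E
```

```text
t 17.65 q [-0.3636  0.5203  1.789   0.714   1.1825 -0.6946] p [0.5628 0.0275 0.1935] F [-9.733  -2.6883  9.1651] w 0.01578585383518335
axes x,y,z: [[0.054844357468761866, 0.770191976240171, 0.6354497747179542], [0.9978069636412874, -0.06589530531324124, -0.006250763683677385], [0.03705886888172821, 0.6343990293757823, -0.7721169029132002]]
twist to put tool y on 1 ex: 0.004933419609953749
twist to put tool y on -1 ex: -3.13665923397984
0.5589810470050043 0.07097262523115111 0.07061281999999999
```

Emit:
jog_arm(targets=[{"grip": 10,"dx": 0.1,"dy": 0.43,"dz": -0.13,"twist": 0},{"grip": 10,"dx": 0.06,"dy": 0.46,"dz": -0.09,"twist": 0},{"grip": 10,"dx": 0.02,"dy": 0.47,"dz": -0.03,"twist": 0},{"grip": 10,"dx": -0.03,"dy": 0.47,"dz": 0.02,"twist": 0},{"grip": 10,"dx": -0.07,"dy": 0.46,"dz": 0.08,"twist": 0},{"grip": 10,"dx": -0.06,"dy": 0.22,"dz": 0.06,"twist": 0},{"grip": 10,"dx": -0.06,"dy": 0.22,"dz": 0.07,"twist": 0}])

```text
time_s: 18.35
tcp_pos: [0.6462, 0.0199, 0.1918]
eef_rot: [-1.893, -1.766, -0.674]
wrist_force: [-3.6, -1.3, 3.7]
width: 0.0158
```

```bash
python3 o.py; python3 - <<'E'
from plan import *
import cv2
print(p@ex,p@ey)
q=np.array([.604,.165]); a=np.arctan2(p[2]-.1515+.154-.107-.0,p@ex-(.5215+.0823));print("phi est",np.deg2rad(150)-a)
s=r.snapshot("scene");cv2.imwrite("pics/s11z.png",cv2.convertScaleAbs(cv2.resize(s["color"][140:340,230:420],None,fx=3,fy=3,interpolation=cv2.INTER_CUBIC),alpha=1.5))
E
```

```text
t 18.35 q [-0.3286  0.6233  1.5789  0.7034  1.2422 -0.5985] p [0.6462 0.0199 0.1918] F [-3.6374 -1.2743  3.7047] w 0.015811474116049423
axes x,y,z: [[0.05499032723991317, 0.7712329126157325, 0.6341733662085638], [0.9976493077601527, -0.06844845057094337, -0.003266242508613626], [0.04088915058710829, 0.6328622315422932, -0.773183984088893]]
twist to put tool y on 1 ex: 0.004868255346337058
twist to put tool y on -1 ex: -3.136724398243456
0.6426798811379208 0.06989879965480844
phi est 1.466385114598567
```

View pics/s11z.png

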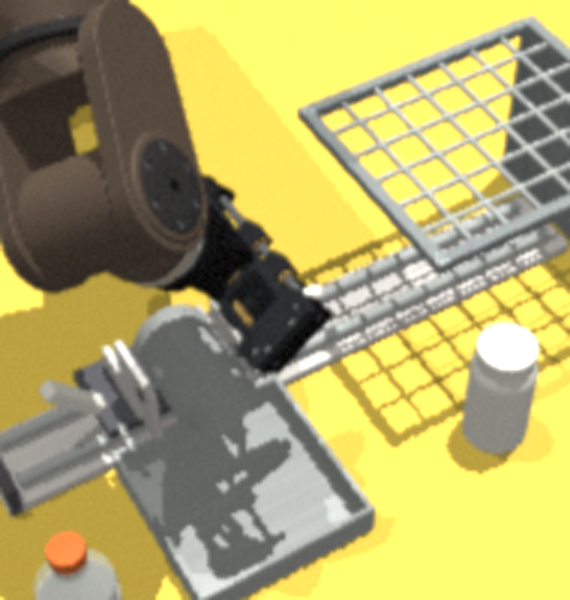

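Emit:
jog_arm(targets=[{"grip": 10,"dx": -0.05,"dy": 0.14,"dz": 0.06,"twist": 0},{"grip": 10,"dx": -0.05,"dy": 0.14,"dz": 0.06,"twist": 0},{"grip": 10,"dx": -0.05,"dy": 0.14,"dz": 0.06,"twist": 0},{"grip": 10,"dx": -0.06,"dy": 0.13,"dz": 0.07,"twist": 0},{"grip": 10,"dx": -0.06,"dy": 0.12,"dz": 0.08,"twist": 0},{"grip": 10,"dx": -0.07,"dy": 0.12,"dz": 0.08,"twist": 0},{"grip": 10,"dx": -0.07,"dy": 0.11,"dz": 0.09,"twist": 0},{"grip": 10,"dx": -0.07,"dy": 0.11,"dz": 0.09,"twist": 0},{"grip": 10,"dx": -0.08,"dy": 0.1,"dz": 0.09,"twist": 0},{"grip": 10,"dx": -0.08,"dy": 0.09,"dz": 0.1,"twist": 0},{"grip": 10,"dx": -0.08,"dy": 0.09,"dz": 0.1,"twist": 0},{"grip": 10,"dx": -0.08,"dy": 0.09,"dz": 0.1,"twist": 0}])

```text
time_s: 19.6
tcp_pos: [0.6872, 0.0176, 0.1527]
eef_rot: [-1.893, -1.766, -0.673]
wrist_force: [-2.6, -4.0, 1.9]
width: 0.0156
```

```bash
python3 o.py; python3 - <<'E'
from plan import *
import cv2
print(p@ex,p@ey)
a=np.arctan2(p[2]-.1515+.154-.107-.0,p@ex-(.5215+.0823));print("phi est",np.deg2rad(150)-a)
s=r.snapshot("scene");cv2.imwrite("pics/s12z.png",cv2.convertScaleAbs(cv2.resize(s["color"][140:340,230:420],None,fx=3,fy=3,interpolation=cv2.INTER_CUBIC),alpha=1.5))
E
```

```text
t 19.6 q [-0.3125  0.7199  1.4946  0.7118  1.2249 -0.5963] p [0.6872 0.0176 0.1527] F [-2.5885 -3.9819  1.8798] w 0.015555747424051138
axes x,y,z: [[0.055104940621270644, 0.7713257616777316, 0.634050482920243], [0.9976691165987652, -0.06812997039672868, -0.0038263453555600346], [0.04024648188556834, 0.632783435707674, -0.773282189236133]]
twist to put tool y on 1 ex: 0.004761193243020045
twist to put tool y on -1 ex: -3.136831460346773
0.6837971574701373 0.07072929785638567
phi est 2.075422730754358
```

View pics/s12z.png

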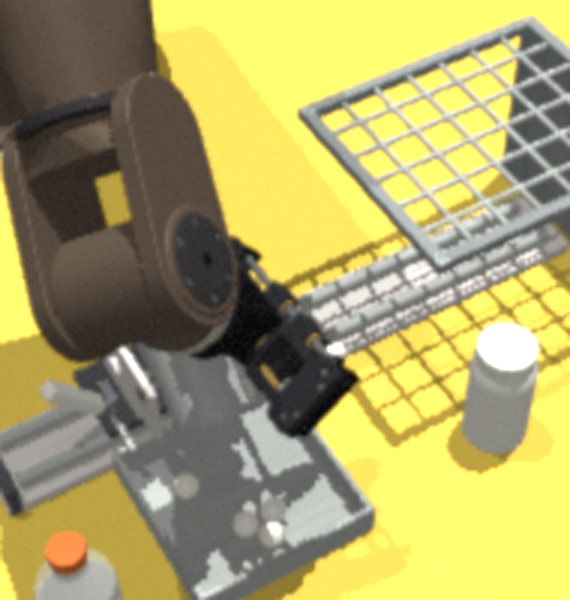

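Emit:
jog_arm(targets=[{"grip": 10,"dx": 0.17,"dy": -0.2,"dz": -0.22,"twist": 0},{"grip": 10,"dx": 0.22,"dy": -0.32,"dz": -0.27,"twist": 0},{"grip": 10,"dx": 0.19,"dy": -0.37,"dz": -0.23,"twist": 0},{"grip": 10,"dx": 0.15,"dy": -0.41,"dz": -0.18,"twist": 0},{"grip": 10,"dx": 0.11,"dy": -0.44,"dz": -0.13,"twist": 0},{"grip": 10,"dx": 0.07,"dy": -0.46,"dz": -0.08,"twist": 0},{"grip": 10,"dx": 0.03,"dy": -0.47,"dz": -0.02,"twist": 0}])

```text
time_s: 20.35
tcp_pos: [0.6078, 0.0238, 0.1988]
eef_rot: [-1.894, -1.767, -0.677]
wrist_force: [2.8, -0.7, 0.5]
width: 0.0155
```

```bash
python3 o.py; python3 - <<'E'
from plan import *
print(p@ex,p@ey)
a=np.arctan2(p[2]-.1515+.154-.107-.0,p@ex-(.5215+.0823));print("phi est",np.deg2rad(150)-a)
E
```

```text
t 20.35 q [-0.3434  0.5659  1.6758  0.7087  1.2177 -0.6371] p [0.6078 0.0238 0.1988] F [ 2.8452 -0.6679  0.4764] w 0.015544576797185274
axes x,y,z: [[0.05377033825397649, 0.7710551951706256, 0.634494000542512], [0.9976017144196431, -0.06921440539434087, -0.0004306656436548484], [0.04358405799190501, 0.6329954597675216, -0.7729276666044903]]
twist to put tool y on 1 ex: 0.006070776063792582
twist to put tool y on -1 ex: -3.135521877526001
0.6041830693352982 0.07077356512718933
phi est 1.0512607809366974
```

Emit:
jog_arm(targets=[{"grip": 10,"dx": -0.02,"dy": -0.47,"dz": 0.03,"twist": 0},{"grip": 10,"dx": -0.06,"dy": -0.46,"dz": 0.09,"twist": 0},{"grip": 10,"dx": -0.11,"dy": -0.44,"dz": 0.14,"twist": 0},{"grip": 10,"dx": -0.15,"dy": -0.41,"dz": 0.19,"twist": 0},{"grip": 10,"dx": -0.19,"dy": -0.37,"dz": 0.23,"twist": 0},{"grip": 10,"dx": -0.22,"dy": -0.32,"dz": 0.27,"twist": 0},{"grip": 10,"dx": -0.16,"dy": -0.18,"dz": 0.2,"twist": 0},{"grip": 10,"dx": -0.08,"dy": -0.09,"dz": 0.1,"twist": 0}])

```text
time_s: 21.15
tcp_pos: [0.5251, 0.0302, 0.1497]
eef_rot: [-1.893, -1.765, -0.674]
wrist_force: [1.2, 2.7, 2.3]
width: 0.0158
```

```bash
python3 o.py; python3 - <<'E'
from plan import *
print(p@ex,p@ey)
a=np.arctan2(p[2]-.1515+.154-.107-.0,p@ex-(.5215+.0823));print("phi est",np.deg2rad(150)-a)
E
```

```text
t 21.15 q [-0.3843  0.5411  1.9175  0.753   1.0777 -0.817 ] p [0.5251 0.0302 0.1497] F [1.1731 2.7332 2.2586] w 0.015825368621160067
axes x,y,z: [[0.055422990558742884, 0.7708108779162011, 0.6346486292458058], [0.9976389207177261, -0.06856989321222218, -0.00384104335234553], [0.040557070736132406, 0.6333630556252228, -0.7727912808659172]]
twist to put tool y on 1 ex: 0.004404217505022956
twist to put tool y on -1 ex: -3.13718843608477
0.5211767557807198 0.07072125985304203
phi est -0.022714217939025172
```

Emit:
jog_arm(targets=[{"grip": 10,"dx": -0.05,"dy": -0.06,"dz": 0.06,"twist": 0},{"grip": 10,"dx": -0.05,"dy": -0.06,"dz": 0.06,"twist": 0}])

```text
time_s: 21.35
tcp_pos: [0.5229, 0.03, 0.1458]
eef_rot: [-1.894, -1.766, -0.677]
wrist_force: [8.9, -0.3, 15.4]
width: 0.0155
```

```bash
python3 o.py
```

```text
t 21.35 q [-0.3865  0.5444  1.927   0.7586  1.0675 -0.8299] p [0.5229 0.03   0.1458] F [ 8.9053 -0.2877 15.3582] w 0.015541801623740067
axes x,y,z: [[0.054552716661357796, 0.7709859749752234, 0.6345113296832217], [0.9975829057201328, -0.06947314261745113, -0.001352283192302406], [0.04303890472401112, 0.6330514266995688, -0.7729123778500367]]
```

Emit:
jog_arm(targets=[{"grip": 44,"dx": 0,"dy": 0,"dz": 0,"twist": 0},{"grip": 44,"dx": 0,"dy": 0,"dz": 0,"twist": 0},{"grip": 44,"dx": 0,"dy": 0,"dz": 0,"twist": 0},{"grip": 44,"dx": 0,"dy": 0,"dz": -0.4,"twist": 0},{"grip": 44,"dx": 0,"dy": 0,"dz": -0.8,"twist": 0},{"grip": 44,"dx": 0,"dy": 0,"dz": -1,"twist": 0},{"grip": 44,"dx": 0,"dy": 0,"dz": -1,"twist": 0},{"grip": 44,"dx": 0,"dy": 0,"dz": -1,"twist": 0},{"grip": 44,"dx": -0.5,"dy": 0,"dz": -1,"twist": 0},{"grip": 44,"dx": -0.5,"dy": -0.5,"dz": -1,"twist": 0},{"grip": 44,"dx": -0.5,"dy": -0.5,"dz": -1,"twist": 0},{"grip": 44,"dx": -0.5,"dy": -0.5,"dz": -1,"twist": 0}])

```text
time_s: 22.55
tcp_pos: [0.4622, -0.1704, 0.2988]
eef_rot: [-1.894, -1.766, -0.672]
wrist_force: [0.2, -0.2, -0.9]
width: 0.0438
```

```bash
python3 o.py; python3 - <<'E'
from cell import r
import cv2,pickle
for n in("scene","wrist","side"):
    s=r.snapshot(n);pickle.dump(s,open(n+"13.pkl","wb"));cv2.imwrite(f"pics/{n}13.png",s["color"])
    if n=="scene": cv2.imwrite("pics/s13z.png",cv2.convertScaleAbs(cv2.resize(s["color"][190:345,225:415],None,fx=4,fy=3.8,interpolation=cv2.INTER_CUBIC),alpha=1.5))
E
```

```text
t 22.55 q [-0.7585  0.3867  1.6908  0.5083  1.5498 -0.8279] p [ 0.4622 -0.1704  0.2988] F [ 0.2216 -0.1885 -0.9012] w 0.04384813868400454
axes x,y,z: [[0.05560838995596491, 0.7718023451366404, 0.6334262759059557], [0.9976406163331767, -0.06853139990512962, -0.004080180069877981], [0.040260496878016416, 0.6321586725408627, -0.7737922880996616]]
```

View pics/s13z.png

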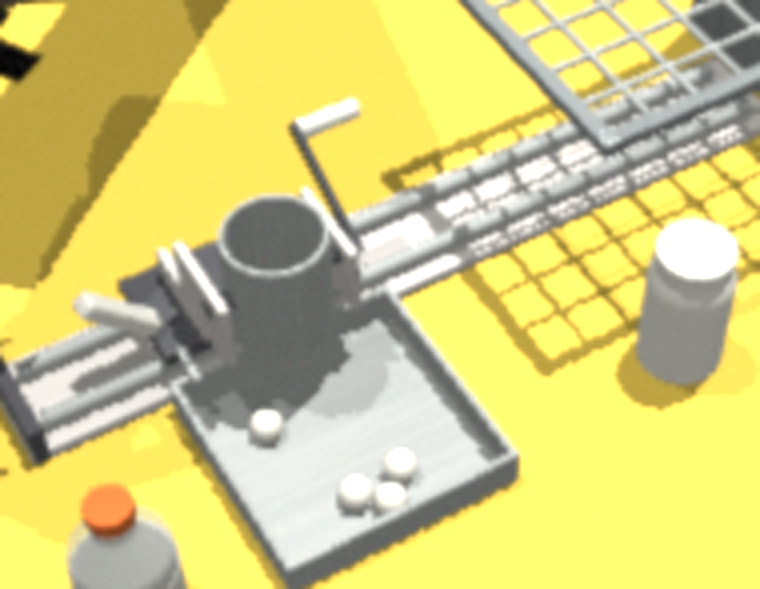

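View pics/wrist13.png

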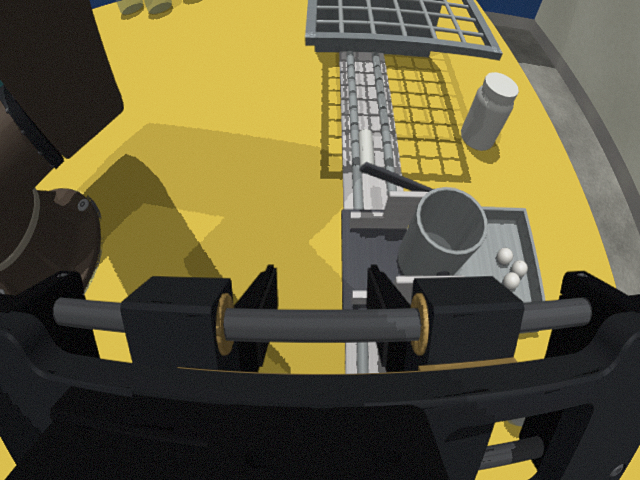

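View pics/side13.png

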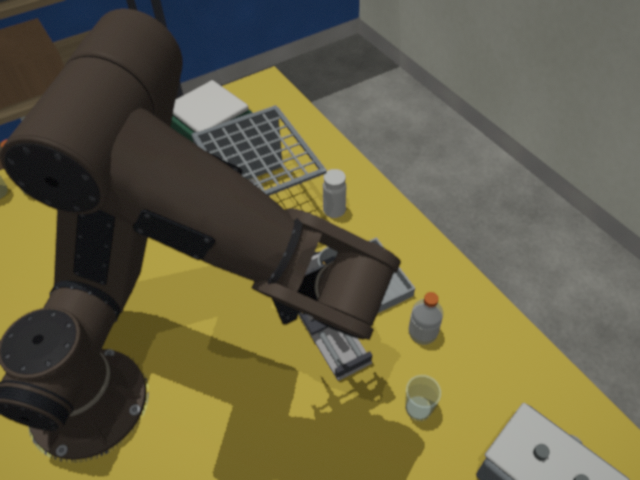

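```bash
python3 - <<'E'
import cv2,pickle,numpy as np
a=pickle.load(open("scene7.pkl","rb"))["color"];b=pickle.load(open("scene13.pkl","rb"))["color"]
g=lambda x:cv2.cvtColor(x,cv2.COLOR_BGR2GRAY).astype(np.float32)
for n,(u0,v0,u1,v1) in dict(jar=(278,238,310,258),crank=(294,212,318,256),wash=(385,245,410,295),rail=(330,200,380,240),reag=(240,315,275,365)).items():
    t=g(a)[v0:v1,u0:u1]; R=cv2.matchTemplate(g(b)[v0-4:v1+4,u0-4:u1+4],t,cv2.TM_CCOEFF_NORMED)
    _,m,_,l=cv2.minMaxLoc(R); i,j=l
    fx=fy=0
    if 0<i<8 and 0<j<8:
        f=lambda l,c,r:(l-r)/(2*(l-2*c+r)); fx=f(R[j,i-1],R[j,i],R[j,i+1]);fy=f(R[j-1,i],R[j,i],R[j+1,i])
    print(n,round(m,3),i-4+fx,j-4+fy)
o=[cv2.resize(x[265:300,255:305],None,fx=7,fy=7,interpolation=cv2.INTER_CUBIC) for x in(a,b)]
cv2.imwrite("pics/cmp.png",cv2.convertScaleAbs(np.hstack(o),alpha=1.5))
E
```

```text
jar 0.976 0.40240383 -0.30558938
crank 0.954 0.39525872 -0.34714732
wash 1.0 0.010183261 0.011571146
rail 0.988 0.015798617 -0.0063498383
reag 0.984 0.042543113 -0.058020875
```

View pics/cmp.png

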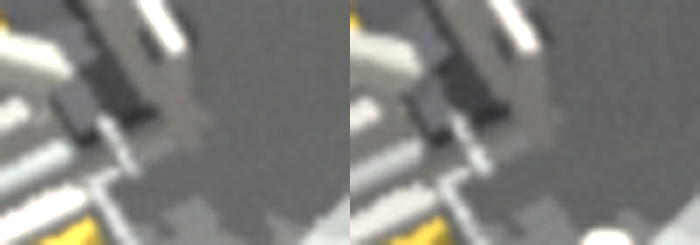

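```bash
python3 - <<'E'
from plan import *
t=np.array([.5318,-.2083,.1235]);m=t-.12*R[:,2];print(m,units(m))
E
```

```text
twist to put tool y on 1 ex: 0.002978143791215082
twist to put tool y on -1 ex: -3.1386145097985785
[ 0.527 -0.284  0.216] [-4.529  2.398 -0.171]
```

Emit:
jog_arm(targets=[{"grip": 50,"dx": -0.9,"dy": 0.48,"dz": -0.03,"twist": 0},{"grip": 50,"dx": -0.9,"dy": 0.48,"dz": -0.03,"twist": 0},{"grip": 50,"dx": -0.9,"dy": 0.48,"dz": -0.03,"twist": 0},{"grip": 50,"dx": -0.9,"dy": 0.48,"dz": -0.03,"twist": 0},{"grip": 50,"dx": -0.9,"dy": 0.48,"dz": -0.03,"twist": 0},{"grip": 50,"dx": 0,"dy": 0,"dz": 0.8,"twist": 0},{"grip": 50,"dx": 0,"dy": 0,"dz": 0.8,"twist": 0},{"grip": 50,"dx": 0,"dy": 0,"dz": 0.8,"twist": 0},{"grip": 50,"dx": 0,"dy": 0,"dz": 0.8,"twist": 0},{"grip": 50,"dx": 0,"dy": 0,"dz": 0.7,"twist": 0}])

```text
time_s: 23.7
tcp_pos: [0.5323, -0.2052, 0.1238]
eef_rot: [-1.892, -1.766, -0.672]
wrist_force: [0.7, 0.1, 0.3]
width: 0.0501
```

```bash
python3 o.py; python3 - <<'E'
from cell import r
import cv2,pickle
s=r.snapshot("wrist");pickle.dump(s,open("wrist14.pkl","wb"));cv2.imwrite("pics/wrist14.png",s["color"])
cv2.imwrite("pics/w14z.png",cv2.resize(s["color"][200:270,340:430],None,fx=8,fy=8,interpolation=cv2.INTER_NEAREST))
E
```

```text
t 23.7 q [-0.7224  0.695   1.6554  0.5464  1.3011 -0.9412] p [ 0.5323 -0.2052  0.1238] F [0.7034 0.0929 0.2587] w 0.0501197712634466
axes x,y,z: [[0.05523753118105203, 0.7710112924741037, 0.6344213127145355], [0.9977132226362535, -0.06740806357060766, -0.0049475592409354285], [0.038950488133063954, 0.6332438233753828, -0.7729716163166168]]
```

View pics/w14z.png

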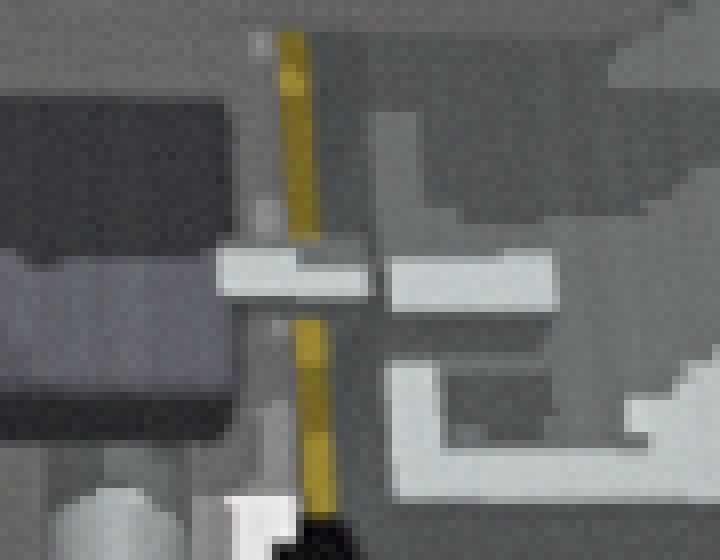

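View pics/wrist14.png

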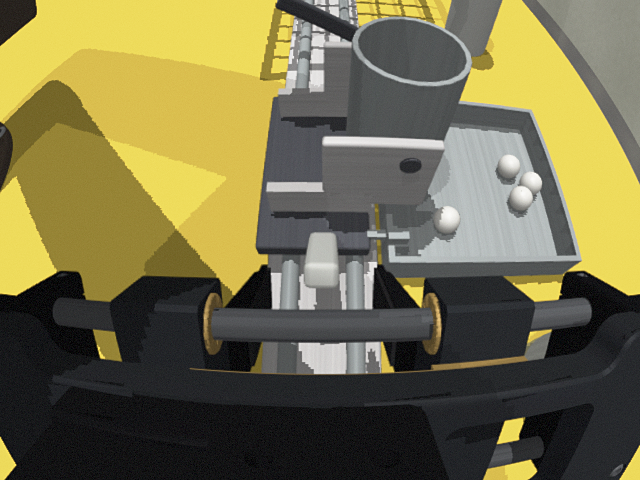

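```bash
python3 -c "
from cell import r
print(r.hand_in())"
```

```text
the job is handed in; nothing more can be done
None
```

The job is handed in at about 24 s: the carriage is at the mark, all four balls are in the tray, and the jar is back upright against its stop.

**What I did:** The moves have no tilt command. I got the 40° lean by pushing outward past the arm's reach, so each row tilted the tool a little. I then gripped the handle under the guard, pulled the carriage about 0.343 m, and tipped the jar with the crank to about 2.07 rad. All four balls were seen in the tray, and I swung the jar back until it pressed on its stop with about 17 N.

**Last checks:**
- **Pointer:** it sits about 1 mm from the index tab, towards +y. It was within about 0.5 mm after the pull, and the crank work moved the carriage roughly 1.4 mm. I left it there.
- **Jar:** empty in the last view. It and the crank shifted together in the image, so it shows no leftover tilt.
- **Bystanders:** the wash and reagent bottles have not moved (image shift under 0.1 pixel). The beaker looks unmoved by eye only.
- **Arm:** clear of everything, with the fingers about 60 mm short of the handle. The largest wrist force I read between moves was about 21 N.

**One doubt:** while I was getting the lean, the third joint read 0.047–0.048, just under its stated 0.05 limit. That may be rounding or sag, but a strict check could count it as passing the joint's range.

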